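# Put a bin of fittings back into a closed-up row on the pick rack

### The job

Put the green-tabbed bin of elbows back into the sloping pick rack, directly to the left (seen from the robot) of the yellow-tabbed bin, low front towards the robot like the others. The row has closed up, so make room by gently nudging the neighbours apart, without lifting them out, and slide the bin in until it sits flat on the shelf behind the clear strip, with all five others still properly seated. Do not spill the bin by tipping it far over, do not ram the bins against the rack, and leave the other things on the counter where they are.

Things in the scene. Friction and masses are not known exactly. Their poses are not given: they have to be found in the camera images.
- rack: white sloping pick rack on blue perforated feet, fixed on the counter. Origin on the counter under the middle of its shelf; x from its low front to its high back, y along the row, to the left seen from the robot. Bins are slippery enough to slide down its slope to the clear front strip by themselves
- shelf: the rack's shelf, sloping up away from the robot at 25 degrees. Origin on its surface, midway between the side cheeks, 100 above the counter; x up the slope, y left along the row, z square out of it. Cheeks: faces at y = +-159.5, 70 high (six bins fit with 7 mm to spare). Clear front strip: face at x = -85, 38 high. Clear back board: x = +95, 60 high. A seated bin's origin is at x = -5, z = 0
- bin_green: slim grey hopper bin of green elbows with a GREEN grip tab, level on the counter, to go back into the row. 160 long (x), 52 wide (y), sides 75 high, falling over the first 50 to a 45 high front; walls 4. Origin: centre of the underside; x from low front to high back, z up. 0.2 to 0.45 kg. In the row there is no finger room beside a bin, only inside it
- green_grip (a point): middle of the green bin's upright grip tab, 95 above its underside, over the bin's centre. The tab is 10 thick (along the bin's x), 30 wide (y), rises from the cross divider at 72 to its top at 108; the rim is at 75. Room for fingers before and behind it: the load lies below 60. Every bin has the same tab
- green_front (a point): middle of the low front wall of the green bin, on its outside, 20 above its underside
- bin_red: bin like the green one, with a RED grip tab, the leftmost of the five that stand in the rack's row, about 1 mm apart. Same sizes, origin and axes
- bin_yellow: bin like the green one, with a YELLOW grip tab, one of the five that stand in the rack's row, about 1 mm apart (order differs from start to start). Same sizes, origin and axes
- bin_blue: bin like the green one, with a BLUE grip tab, one of the five that stand in the rack's row, about 1 mm apart (order differs from start to start). Same sizes, origin and axes
- bin_white: bin like the green one, with a WHITE grip tab, one of the five that stand in the rack's row, about 1 mm apart (order differs from start to start). Same sizes, origin and axes
- bin_black: bin like the green one, with a BLACK grip tab, one of the five that stand in the rack's row, about 1 mm apart (order differs from start to start). Same sizes, origin and axes
- big_tee: loose large green pipe tee, 110 mm; a bystander on the counter
- big_elbow: loose large green pipe elbow, 95 mm; a bystander on the counter
- reducer: green reducing coupling standing upright, 72 wide, 75 high; a bystander on the counter
- tape_roll: roll of brown tape lying flat, 100 wide, 48 high; a bystander on the counter
- scanner: hand scanner, 140 long, 40 high; a bystander on the counter
- pipe_cutter: red-handled pipe cutter, 215 long, 22 high; a bystander on the counter
Things that resemble listed ones, but are neither listed nor needed, are in the scene too. What is shaped like the bin_yellow but pink is not meant.

How it is judged:
By the outcome, as a careful person would: the job done as asked, in the order asked, and still so for the second after the job is handed in, with the robot touching nothing.
It also fails if it takes over 64 s, if anything falls off the work surface, if the arm or the gripper's body presses on something with over 40 N, if the wrist force passes 120 N, or if a joint passes its speed limit or range.

### The arm

A 7-joint arm with a two-finger parallel gripper is mounted at the origin on the work surface. World frame = base frame: x ahead of the robot, y to its left, z up, the work surface at z = 0. Lengths are in mm, angles in rad, forces in N, time in s.
With the tool pointing down it reaches from about 425 to 925 mm from the base axis. Payload 6.8 kg.
Tool frame: the origin (TCP) lies midway between the tips of the shut fingers; the grasp point (between the pads) lies 19 mm behind it (grasp_offset is the distance from the TCP to the grasp point, in mm); x points along the fingers, y is the direction in which the jaws open and shut, and the axes are right-handed (so a half turn about x gives the same grasp; the last joint's range is limited). The gripper opens to 88 mm and grips with 3 to 60 N. Pads are 20 mm wide; open, the fingers measure 115 mm over their backs; the gripper's body (75 mm by 178 mm) begins 61 mm behind the grasp point.
Start: joints at [1.034, 0.477, 0.022, 1.555, -0.011, 1.109, -0.083], TCP at [280.662, -613.902, 222.664] pointing down, gripper open.
Joint ranges: [-2.96, 2.96], [-0.34, 2.1], [-1.41, 1.46], [0.24, 2.44], [-1.37, 4.51], [0.17, 1.92], [-2.96, 2.96]. Speed limits (rad/s): [2.39, 2.39, 3.14, 3.14, 3.14, 3.14, 3.14].

### API

Orientations are given as a unit quaternion [x, y, z, w].
In Python, from plant import get_obs, snapshot, job_done, grasp_offset gives the robot as it stands.
- The arm moves only by the tool jog_arm, never from a script. Its argument "motion" is a list of rows, each a list of 5 numbers: the shift along the world's x, y, z in mm, then the turn about the world's z in degrees, then the opening in per cent of the stroke, from 0 (shut) to 100 (fully open). In form: [[dx, dy, dz, turn, jaw], ...]. A call has 1 to 20 rows; each row is the pose to reach, as a shift and turn from the pose commanded when the call began; what a row does not reach only later rows make up. A row lasts 1/10 s, in which the tool goes at most 50 mm and 8.59 degrees, less where a joint would pass 70% of its speed; a pose out of reach is approached as far as the arm can. A call with a gripper value outside its range is refused whole. The fingers move at their own pace and stop on an object; "force" is the grip in N (left out, the last holds). Time passes only in rows, so rows that repeat a pose let the fingers close. It gives the time, the measured TCP pose, the force and the opening at its end, in the units of the state.
- get_obs(): the state, without advancing time (a new reading comes with each control period).
- snapshot(name): name is "side" or "top"; returns a dict with "color" (384x512x3 uint8, red, green, blue), "camera_matrix" (3x3 intrinsics, pixels), "k1" (the pictures are not rectified: a ray, as slopes to the right and down, at radius r is drawn at 1 + k1 r^2 times it, then the intrinsics apply), "world_to_cam" (4x4, takes a point from world to camera coordinates). Camera axes: x right, y down, z forward; pixel columns grow to the right and rows downward; lengths in mm; the calibration is good to about 2 mm. A picture is of the moment at which its call begins. There is no depth.
- job_done(): hands the job in, once; it reports no verdict.
The state is a dict: "t": time; "joints": joint angles; "qd": joint speeds; "joint_torque": joint torques, N m; "ee_pos": TCP position; "tcp_rot": TCP orientation; "contact_force": force on the tool from outside, world axes, zero at the start; "torque": the same for the moment, N m; "grip_width": opening from 0.0 (shut) to 1.0 (fully open).
Only numpy, scipy, OpenCV 4.12 (cv2) and the standard library are available. Lean on these libraries where they do the work, as an engineer would, in place of code of your own. Each camera call takes 0.05 s, during which the arm holds its last target.

## Working session

There is one attempt and no reset: what is moved stays moved. The work goes in short steps, Python scripts to look and compute and a tool call to move; the robot and the scene stay as the last step left them, time stands still between calls to the robot, and variables do not carry over. Pictures are saved under pics/ and viewed, and the job is handed in when it is done.

Besides the shell and the picture viewer there is one more tool, called after ">>>" by a JSON object that holds its "api" and its "payload", one argument or row to a line. jog_arm: Moves the arm, as the interface text tells. Its arguments: {"type":"object","properties":{"motion":{"type":"array","items":{"type":"array","items":{"type":"number"}}},"force":{"type":"number"}},"required":["motion"]}

```bash
mkdir -p pics; ls
cat > h.py <<'E'
import numpy as np, cv2
from plant import get_obs, snapshot, job_done, grasp_offset
def snap(name,fn):
    s=snapshot(name); cv2.imwrite('pics/%s.png'%fn,s['color'][:,:,::-1]); np.savez('pics/%s.npz'%fn,**s); return s
def load(fn): return dict(np.load('pics/%s.npz'%fn))
def ray(s,uv):
    K=s['camera_matrix'];k=float(s['k1']);M=s['world_to_cam']
    p=cv2.undistortPoints(np.array(uv,float).reshape(-1,1,2),K,np.array([k,0,0,0.]))[:,0]
    R=M[:3,:3];o=-R.T@M[:3,3]
    d=np.c_[p,np.ones(len(p))]@R
    return o,d/np.linalg.norm(d,axis=1)[:,None]
def onz(s,uv,z):
    o,d=ray(s,uv); return o+d*((z-o[2])/d[:,2])[:,None]
def tri(s1,uv1,s2,uv2):
    o1,d1=ray(s1,[uv1]);o2,d2=ray(s2,[uv2]);d1=d1[0];d2=d2[0]
    A=np.c_[d1,-d2];t=np.linalg.lstsq(A,o2-o1,rcond=None)[0]
    a=o1+t[0]*d1;b=o2+t[1]*d2
    return (a+b)/2,np.linalg.norm(a-b)
def proj(s,P):
    M=s['world_to_cam'];P=np.atleast_2d(P)
    return cv2.projectPoints(P.astype(float),cv2.Rodrigues(M[:3,:3])[0],M[:3,3],s['camera_matrix'],np.array([float(s['k1']),0,0,0]))[0][:,0]
E
python3 - <<'E'
from h import *
o=get_obs();print(o,grasp_offset)
for n in('side','top'):
    s=snap(n,n+'0');print(n,s['camera_matrix'],s['k1'],s['world_to_cam'])
E
```

```text
pics
{'t': 0.0, 'joints': array([ 1.03392607,  0.47778652,  0.02233574,  1.55644896, -0.01148346,
        1.10930316, -0.08313593]), 'qd': array([-6.75083589e-04,  8.67206699e-04,  1.02342157e-03, -5.48035542e-04,
        1.53924699e-03, -1.96206587e-05,  5.70230824e-04]), 'joint_torque': array([ 2.34481558e-04, -5.82846701e+01,  1.53499816e+00, -2.72600269e+01,
       -5.41968271e-02,  1.70470483e-02,  1.72559662e-04]), 'ee_pos': array([ 280.36377173, -613.35286632,  221.6918217 ]), 'tcp_rot': array([-0.6907319 , -0.15104817,  0.69110656, -0.14981861]), 'contact_force': array([ 0.20319716, -0.2574147 ,  1.01564146]), 'torque': array([ 0.0672036 ,  0.02568765, -0.00919845]), 'grip_width': 0.9991727820952785} 18.700000000000003
side [[469.10045584   0.         263.49447208]
 [  0.         469.10045584 191.33714442]
 [  0.           0.           1.        ]] -0.13777018333659752 [[-9.13972003e-01 -4.05646497e-01  1.03003671e-02  4.35626403e+02]
 [-2.64112645e-01  5.75423944e-01 -7.74036043e-01  1.92301341e+02]
 [ 3.08057932e-01 -7.10167729e-01 -6.33057744e-01  1.38757131e+03]
 [ 0.00000000e+00  0.00000000e+00  0.00000000e+00  1.00000000e+00]]
top [[461.4806285    0.         252.80391169]
 [  0.         461.4806285  190.98010122]
 [  0.           0.           1.        ]] -0.11058290627839079 [[-1.20558784e-02 -9.99913668e-01 -5.22607776e-03  1.41502100e+01]
 [-9.94971437e-01  1.25156715e-02 -9.93740252e-02  4.96681632e+02]
 [ 9.94308540e-02  4.00175694e-03 -9.95036427e-01  1.76834656e+03]
 [ 0.00000000e+00  0.00000000e+00  0.00000000e+00  1.00000000e+00]]
```

View pics/side0.png

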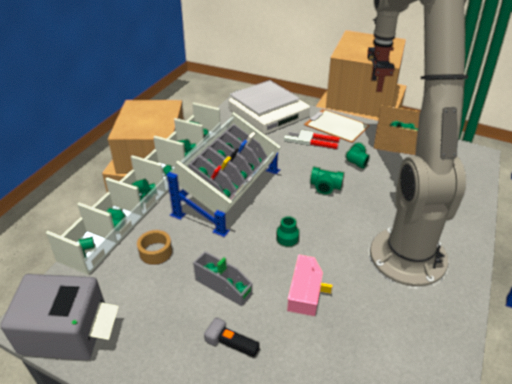

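View pics/top0.png

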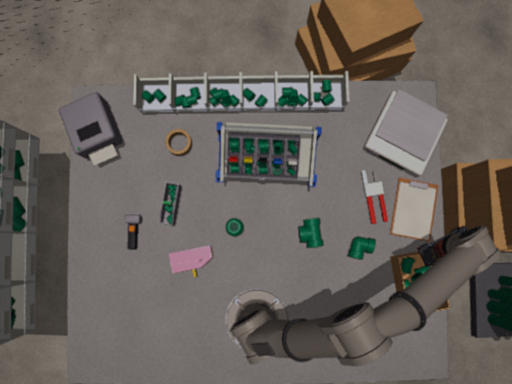

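Run:
```python
from h import *
a=load('top0')['color'][115:195,150:330,::-1]; cv2.imwrite('pics/ct.png',cv2.resize(a,None,fx=4.4,fy=4.4,interpolation=cv2.INTER_CUBIC))
a=load('top0')['color'][170:240,150:200,::-1]; cv2.imwrite('pics/cg.png',cv2.resize(a,None,fx=8,fy=8,interpolation=cv2.INTER_CUBIC))
a=load('side0')['color'][105:305,160:290,::-1]; cv2.imwrite('pics/cs.png',cv2.resize(a,None,fx=3,fy=3,interpolation=cv2.INTER_CUBIC))
```

```text
(no output)
```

View pics/ct.png

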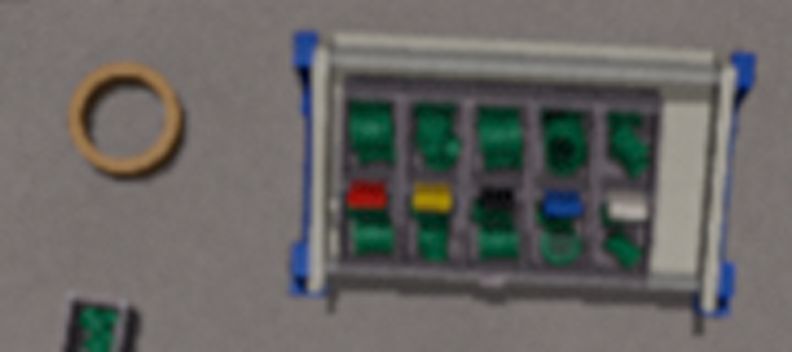

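View pics/cg.png

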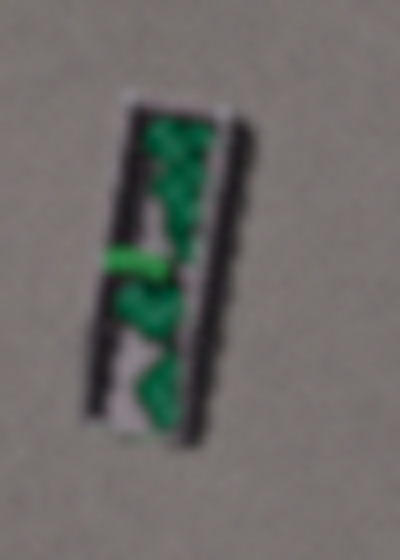

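View pics/cs.png

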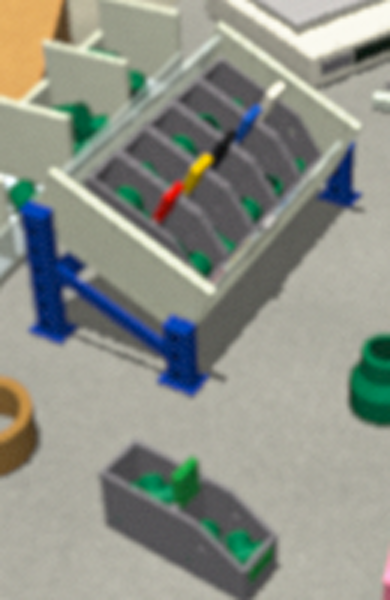

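```bash
cat >> h.py <<'E'
def hsv(s): return cv2.cvtColor(s['color'],cv2.COLOR_RGB2HSV).astype(int)
def mask(s,c):
    H=hsv(s);h,S,V=H[...,0],H[...,1],H[...,2]
    return {'red':((h<6)|(h>174))&(S>150)&(V>90),'yellow':(h>20)&(h<30)&(S>130)&(V>90),'blue':(h>105)&(h<122)&(S>120)&(V>70),
     'white':(S<40)&(V>170),'black':(V<40),'green':(h>55)&(h<68)&(S>150)&(V>110)}[c]
def blobs(s,c,box):
    m=mask(s,c).astype(np.uint8);x0,y0,x1,y1=box;k=np.zeros_like(m);k[y0:y1,x0:x1]=1;m*=k
    n,l,st,ce=cv2.connectedComponentsWithStats(m)
    return sorted([(int(st[i,4]),ce[i].round(2).tolist(),st[i,:4].tolist()) for i in range(1,n)],reverse=True)[:4]
E
python3 - <<'E'
from h import *
T=load('top0');S=load('side0')
for s in(T,S):
    M=s['world_to_cam'];print((-M[:3,:3].T@M[:3,3]).round())
for c in('red','yellow','black','blue','white'): 
    print(c,blobs(T,c,(225,152,305,170)),blobs(S,c,(205,130,265,180)))
print('green',blobs(T,'green',(155,180,190,228)),blobs(S,'green',(190,245,250,300)))
from scipy.spatial.transform import Rotation as R
print(R.from_quat(get_obs()['tcp_rot']).as_matrix().round(3))
np.set_printoptions(linewidth=200)
print(T['color'][185:200:1,160:180].tolist() if 0 else hsv(T)[198:208,162:178].tolist()[4])
E
```

```text
[3.190e+02 1.000e+00 1.809e+03]
[  21. 1051. 1023.]
red [(45, [232.8, 158.69], [229, 156, 9, 6])] [(53, [215.68, 171.66], [211, 165, 10, 14])]
yellow [(49, [247.92, 159.53], [244, 157, 9, 6])] [(62, [225.58, 161.6], [222, 156, 9, 14])]
black [(45, [262.47, 160.58], [258, 158, 9, 8]), (5, [289.2, 166.8], [288, 166, 3, 3]), (4, [277.25, 166.75], [276, 166, 3, 2]), (4, [250.0, 164.25], [249, 164, 3, 2])] [(23, [233.7, 154.35], [232, 149, 6, 11])]
blue [(47, [277.34, 160.68], [273, 158, 10, 6])] [(48, [241.9, 145.56], [238, 140, 9, 12])]
white [(3, [294.0, 163.0], [293, 163, 3, 1]), (1, [290.0, 162.0], [290, 162, 1, 1])] [(65, [256.35, 133.49], [249, 130, 16, 8]), (32, [211.56, 132.84], [209, 130, 7, 7]), (9, [249.33, 178.0], [248, 177, 4, 3]), (4, [263.75, 162.25], [263, 161, 2, 3])]
green [] [(2, [221.5, 259.5], [221, 259, 2, 2]), (2, [218.5, 261.5], [218, 261, 2, 2]), (1, [224.0, 258.0], [224, 258, 1, 1]), (1, [217.0, 264.0], [217, 264, 1, 1])]
[[-0.001  0.416 -0.909]
 [ 0.001 -0.909 -0.416]
 [-1.    -0.002  0.   ]]
[[67, 26, 128], [68, 114, 130], [69, 167, 128], [68, 164, 129], [69, 163, 127], [68, 150, 129], [67, 128, 129], [67, 117, 126], [66, 95, 105], [70, 77, 76], [75, 117, 72], [77, 95, 91], [77, 34, 105], [150, 5, 96], [160, 27, 57], [150, 23, 33]]
```

Run:
```python
from h import *
T=load('top0');S=load('side0')
import h
def cen(s,box,f):
    H=hsv(s);x0,y0,x1,y1=box;c=H[y0:y1,x0:x1];m=f(c[...,0],c[...,1],c[...,2]).astype(np.uint8)
    n,l,st,ce=cv2.connectedComponentsWithStats(m)
    i=1+np.argmax(st[1:,4]);return ce[i]+[x0,y0],st[i]
F={'red':lambda h,s,v:((h<8)|(h>172))&(s>110)&(v>80),'yellow':lambda h,s,v:(h>18)&(h<33)&(s>100)&(v>80),'blue':lambda h,s,v:(h>100)&(h<125)&(s>90)&(v>50),'white':lambda h,s,v:(s<60)&(v>135),'green':lambda h,s,v:(h>55)&(h<72)&(s>110)&(v>95)}
P={}
for c,bt,bs in(('red',(225,150,243,168),(208,160,222,182)),('yellow',(240,150,257,168),(219,150,233,172)),('blue',(269,152,287,170),(235,136,249,157)),('white',(286,152,297,172),(245,128,258,145)),('green',(158,198,175,210),(212,250,228,275))):
    a,sa=cen(T,bt,F[c]);b,sb=cen(S,bs,F[c]);p,e=tri(T,a,S,b);P[c]=p;print(c,a.round(2),sa,b.round(2),sb,p.round(1),round(e,2))
ks=['red','yellow','blue','white'];A=np.array([P[k] for k in ks]);print(np.diff(A,axis=0),np.linalg.norm(np.diff(A,axis=0),axis=1))
v=A[2]-A[0];print('yaw deg of row',np.degrees(np.arctan2(v[0],-v[1])))
# green bin yaw: view crop numbers
```

```text
red [233.  158.6] [ 4  6  9  6 52] [215.66 171.56] [ 3  5 10 14 70] [600.1  77.4 177.7] 2.31
yellow [247.67 159.54] [ 3  7 10  6 52] [225.3  161.85] [ 2  6 10 14 71] [595.2  24.7 180.6] 1.72
blue [277.4  160.68] [ 4  6 10  7 53] [241.82 145.44] [ 3  3  9 14 57] [590.3 -81.5 178. ] 2.12
white [292.54 162.27] [ 3  9  8  4 26] [251.65 133.29] [  0   0  13  14 138] [ 580.4 -134.2  196.8] 1.07
green [166.39 202.33] [ 5  3  8  4 18] [220.23 263.26] [ 5  8  8 15 47] [452.9 332.2  95.7] 3.82
[[  -4.89174976  -52.68569755    2.9512697 ]
 [  -4.83914401 -106.18636907   -2.60397162]
 [  -9.95061839  -52.70317402   18.81556518]] [ 52.99454628 106.32846731  56.83893781]
yaw deg of row -3.5049805162005088
```

Run:
```python
from h import *
T=load('top0')
def up(x,y): return (150+(x+.5)/4.4-.5,115+(y+.5)/4.4-.5)
def yaw(a,b,z):
    p=onz(T,[up(*a),up(*b)],z);v=p[1]-p[0];print(p.round(1).tolist(),np.degrees(np.arctan2(v[0],-v[1])),np.linalg.norm(v))
yaw((335,38),(712,55),190)
yaw((300,45),(745,65),190); yaw((300,280),(722,305),100)
a=T['color'][115:195,210:330,::-1]; cv2.imwrite('pics/ct2.png',cv2.resize(a,None,fx=6.6,fy=6.6,interpolation=cv2.INTER_CUBIC))
a=load('side0')['color'][105:240,165:285,::-1]; cv2.imwrite('pics/cs2.png',cv2.resize(a,None,fx=4.4,fy=4.4,interpolation=cv2.INTER_CUBIC))
```

```text
[[725.8, 101.5, 190.0], [707.9, -205.7, 190.0]] -3.345029054423363 307.74573702167834
[[720.4, 130.1, 190.0], [699.3, -232.4, 190.0]] -3.3359400190643593 363.1888656776576
[[538.7, 137.9, 100.0], [512.9, -219.9, 100.0]] -4.134621902187596 358.7458075512281
```

View pics/ct2.png

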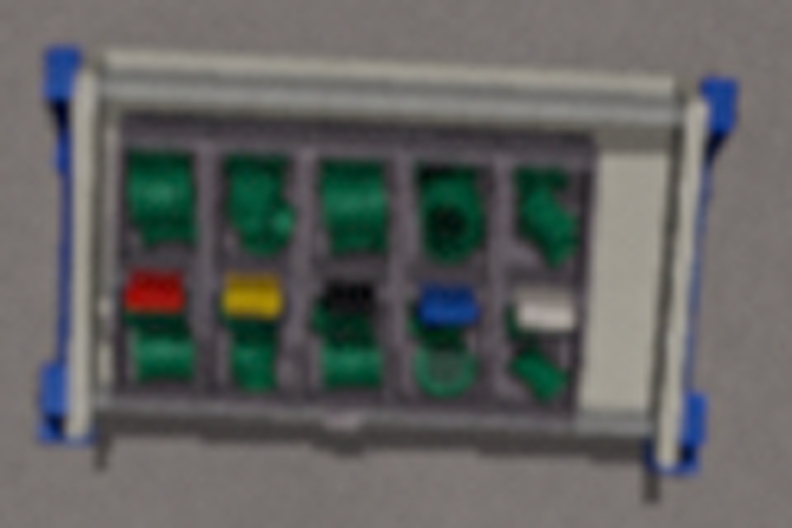

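View pics/cs2.png

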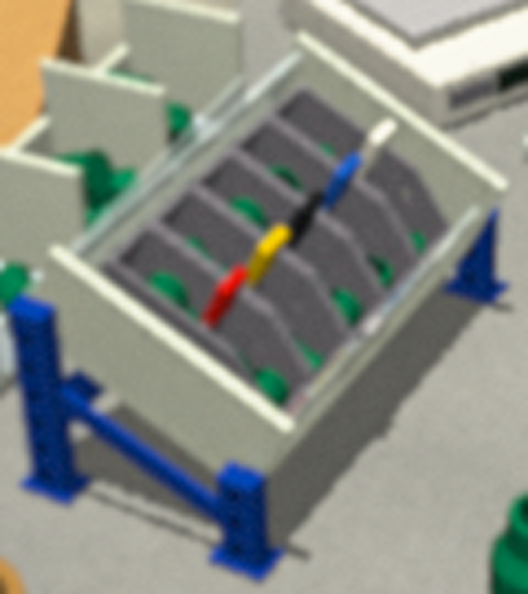

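Run:
```python
from h import *
T=load('top0')
def up(x,y): return (210+(x+.5)/6.6-.5,115+(y+.5)/6.6-.5)
psi=np.radians(-3.5);ax=np.array([np.cos(psi),np.sin(psi)]);ay=np.array([-np.sin(psi),np.cos(psi)])
for p in((72,300),(97,300),(668,310),(692,310)):
    q=onz(T,[up(*p)],165)[0];print(p,q.round(1),(q[:2]@ax).round(1),(q[:2]@ay).round(1))
for n,P in dict(red=(600.1,77.4),yellow=(595.2,24.7),blue=(590.3,-81.5)).items():
    P=np.array(P);print(n,(P@ax).round(1),(P@ay).round(1))
# green bin long edges
def ug(x,y): return (150+(x+.5)/8-.5,170+(y+.5)/8-.5)
for p,z in(((130,98),75),((245,118),75),((228,105),75),((88,415),45),((125,432),45),((190,440),45)): print(p,onz(T,[ug(*p)],z).round(1))
```

```text
(72, 300) [596.5 122.8 165. ] 587.9 159.0
(97, 300) [596.3 109.1 165. ] 588.6 145.3
(668, 310) [ 586.9 -203.1  165. ] 598.2 -166.8
(692, 310) [ 586.8 -216.2  165. ] 598.9 -180.0
red 594.3 113.9
yellow 592.6 61.0
blue 594.2 -45.3
(130, 98) [[531.  338.2  75. ]]
(245, 118) [[520.7 283.1  75. ]]
(228, 105) [[527.  291.3  75. ]]
(88, 415) [[381.7 363.5  45. ]]
(125, 432) [[373.4 345.5  45. ]]
(190, 440) [[369.3 314.1  45. ]]
```

Run:
```python
from h import *
a=load('side0')['color'][245:310,185:260,::-1]; cv2.imwrite('pics/cg2.png',cv2.resize(a,None,fx=8,fy=8,interpolation=cv2.INTER_CUBIC))
```

```text
(no output)
```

View pics/cg2.png

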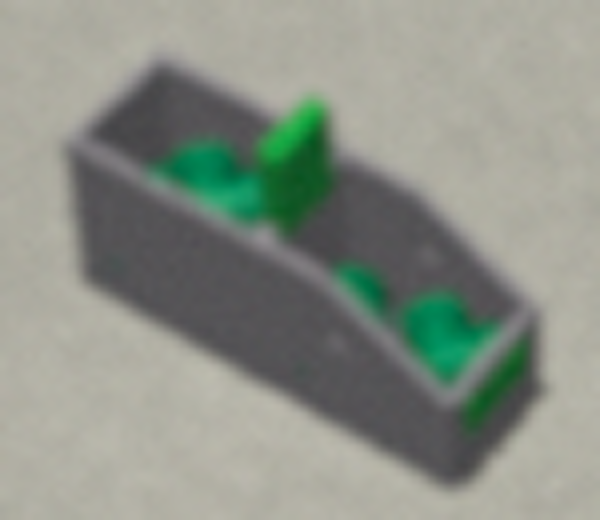

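Run:
```python
from h import *
S=load('side0');T=load('top0')
def ug(x,y): return (185+(x+.5)/8-.5,245+(y+.5)/8-.5)
for p,z in(((75,145),75),((165,60),75),((535,310),45),((445,400),45),((90,280),0),((455,487),0),((265,140),108),((318,98),108)): print(p,z,onz(S,[ug(*p)],z)[0].round(1))
P={}
for n,p,z in(('bl',(75,145),75),('br',(165,60),75),('fr',(535,310),45),('fl',(445,400),45)): P[n]=onz(S,[ug(*p)],z)[0]
for a,b in(('fl','bl'),('fr','br')):
    v=P[b]-P[a];print(np.degrees(np.arctan2(v[1],v[0])),np.hypot(*v[:2]))
print('mid',sum(P.values())/4)
```

```text
(75, 145) 75 [530.  344.7  75. ]
(165, 60) 75 [521.6 297.5  75. ]
(535, 310) 45 [369.4 322.1  45. ]
(445, 400) 45 [380.1 368.5  45. ]
(90, 280) 0 [533.2 341.8  -0. ]
(455, 487) 0 [377.5 368.6   0. ]
(265, 140) 108 [457.  341.3 108. ]
(318, 98) 108 [449.9 317.6 108. ]
-9.029168281720333 151.77090164609035
-9.18263228707451 154.21225456595172
mid [450.24071959 333.21270287  60.        ]
```

>>> {"api": "jog_arm", "payload": {
  "motion": [
    [0,0,50,0,45],
    [20,40,80,-5,45],
    [312,639,80,-28.1,45],
    [312,639,80,-28.1,45],
    [312,639,80,-28.1,45],
    [312,639,80,-28.1,45],
    [312,639,80,-28.1,45],
    [312,639,80,-28.1,45],
    [312,639,80,-28.1,45],
    [312,639,80,-28.1,45],
    [312,639,80,-28.1,45],
    [312,639,80,-28.1,45],
    [312,639,80,-28.1,45],
    [312,639,80,-28.1,45],
    [312,639,80,-28.1,45],
    [312,639,80,-28.1,45],
    [312,639,80,-28.1,45],
    [312,639,80,-28.1,45],
    [312,639,80,-28.1,45]
  ],
  "force": 15
}}

```text
t: 2.0
ee_pos: [592.2, 23.0, 302.4]
tcp_rot: [-0.707, 0.023, 0.707, 0.022]
contact_force: [-0.4, -0.5, 1.3]
grip_width: 0.45
```

Run:
```python
from h import *
from scipy.spatial.transform import Rotation as R
o=get_obs();m=R.from_quat(o['tcp_rot']).as_matrix();print(o['t'],o['ee_pos'],np.degrees(np.arctan2(m[1,1],m[0,1])),m[:,0],o['joints'].round(2))
s=snap('side','s1');t=snap('top','t1')
print(get_obs()['ee_pos'])
a=np.hstack([cv2.resize(t['color'][115:195,210:330,::-1],(480,320)),]);b=cv2.resize(s['color'][85:205,175:275,::-1],(384,460))
cv2.imwrite('pics/a1.png',a);cv2.imwrite('pics/b1.png',b)
```

```text
2.0 [592.19309752  22.95536268 302.43214052] -93.6861689864604 [-6.60000638e-04 -1.06365195e-03 -9.99999217e-01] [ 0.08  0.29 -0.29  1.64  0.09  1.22 -1.86]
[592.30103995  23.10442105 302.71198931]
```

View pics/b1.png

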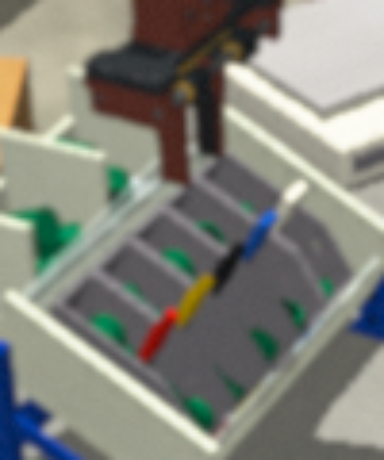

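>>> {"api": "jog_arm", "payload": {
  "motion": [
    [0,1,-40,0,45],
    [0,1,-75,0,45],
    [0,1,-95,0,45],
    [0,1,-105,0,45],
    [0,1,-105,0,45]
  ]
}}

```text
t: 2.6
ee_pos: [591.9, 25.1, 196.7]
tcp_rot: [-0.706, 0.022, 0.707, 0.022]
contact_force: [0.5, -0.8, -0.8]
grip_width: 0.451
```

Run:
```python
from h import *
s=snap('side','s2');t=snap('top','t2')
print(get_obs()['ee_pos'],get_obs()['contact_force'])
b=cv2.resize(s['color'][95:195,185:275,::-1],None,fx=6,fy=6,interpolation=cv2.INTER_CUBIC)
cv2.imwrite('pics/b2.png',b)
```

```text
[593.36055304  25.77220121 198.83390066] [1.03306348 0.39665267 0.40280361]
```

View pics/b2.png

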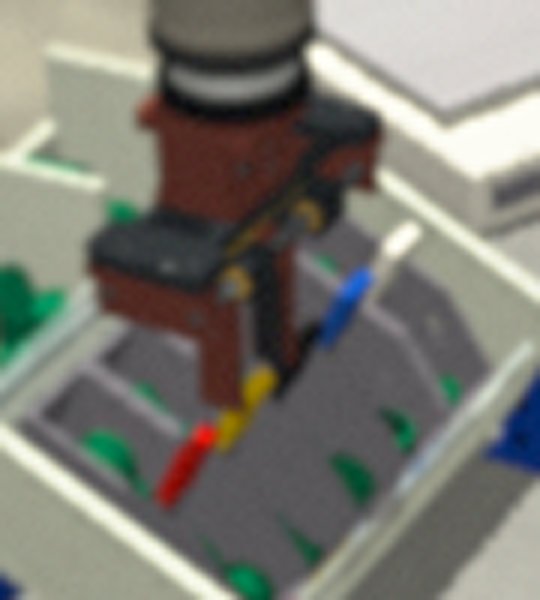

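>>> {"api": "jog_arm", "payload": {
  "motion": [
    [0,0,-6,0,45],
    [0,0,-12,0,45],
    [0,0,-18,0,45],
    [0,0,-24,0,45],
    [0,0,-24,0,45],
    [0,0,-24,0,30],
    [0,0,-24,0,30],
    [0,0,-24,0,30]
  ],
  "force": 15
}}

```text
t: 3.5
ee_pos: [592.7, 25.9, 173.7]
tcp_rot: [0.707, -0.022, -0.707, -0.022]
contact_force: [0.8, -0.7, -2.9]
grip_width: 0.342
```

>>> {"api": "jog_arm", "payload": {
  "motion": [
    [-0.2,-3,0,0,30],
    [-0.4,-6,0,0,30],
    [-0.5,-9,0,0,30],
    [-0.7,-12,0,0,30],
    [-0.9,-15,0,0,30],
    [-1.1,-18,0,0,30],
    [-1.3,-21,0,0,30],
    [-1.5,-24,0,0,30],
    [-1.6,-27,0,0,30],
    [-1.8,-30,0,0,30],
    [-2.0,-33,0,0,30],
    [-2.2,-36,0,0,30],
    [-2.4,-39,0,0,30],
    [-2.4,-40,0,0,30]
  ],
  "force": 20
}}

```text
t: 4.9
ee_pos: [590.2, -14.4, 173.7]
tcp_rot: [0.707, -0.022, -0.707, -0.022]
contact_force: [2.3, 3.6, -2.4]
grip_width: 0.338
```

Run:
```python
from h import *
s=snap('side','s3');t=snap('top','t3')
print(get_obs()['ee_pos'],get_obs()['contact_force'],get_obs()['torque'])
b=cv2.resize(s['color'][95:195,185:275,::-1],None,fx=6,fy=6,interpolation=cv2.INTER_CUBIC)
cv2.imwrite('pics/b3.png',b)
```

```text
[590.23287948 -14.47587627 173.68210142] [ 1.68174118  3.34270506 -2.80654633] [ 0.72243912 -0.39878045  0.0524579 ]
```

View pics/b3.png

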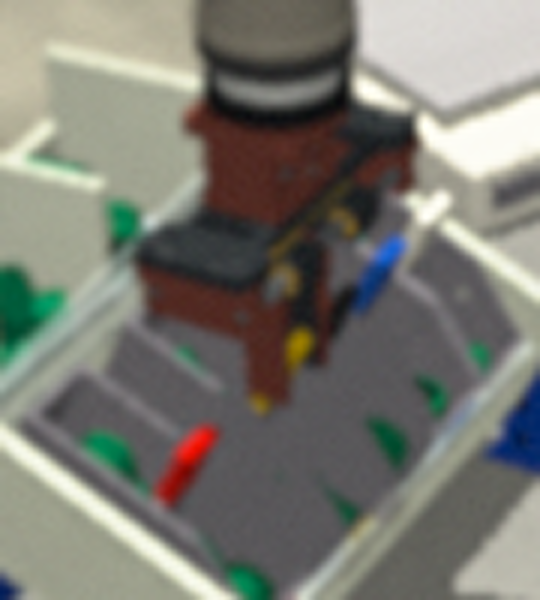

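>>> {"api": "jog_arm", "payload": {
  "motion": [
    [-0.1,-2,0,0,30],
    [-0.2,-4,0,0,30],
    [-0.4,-6,0,0,30],
    [-0.4,-7,0,0,30],
    [-0.4,-7,0,0,30]
  ]
}}

```text
t: 5.5
ee_pos: [589.8, -21.3, 173.7]
tcp_rot: [-0.707, 0.022, 0.707, 0.022]
contact_force: [1.5, 2.8, -3.9]
grip_width: 0.341
```

>>> {"api": "jog_arm", "payload": {
  "motion": [
    [-0.1,-1,0,0,30],
    [-0.1,-2,0,0,30],
    [-0.2,-3,0,0,30],
    [-0.2,-4,0,0,30],
    [-0.2,-4,0,0,30]
  ]
}}

```text
t: 6.0
ee_pos: [589.7, -22.6, 173.8]
tcp_rot: [0.707, -0.02, -0.707, -0.022]
contact_force: [1.7, 8.2, -2.6]
grip_width: 0.339
```

>>> {"api": "jog_arm", "payload": {
  "motion": [
    [0,2.5,0,0,30],
    [0,2.5,0,0,45],
    [0,2.5,0,0,45],
    [0,2.5,10,0,45],
    [0,2.5,35,0,45],
    [3,50,35,0,45],
    [6,99,35,0,45],
    [6.2,103.8,35,0,45],
    [6.2,103.8,26,0,45],
    [6.2,103.8,26,0,45]
  ]
}}

```text
t: 7.0
ee_pos: [595.2, 76.8, 198.5]
tcp_rot: [-0.706, 0.023, 0.707, 0.022]
contact_force: [-0.2, -1.0, -1.1]
grip_width: 0.45
```

Run:
```python
from h import *
s=snap('side','s4');t=snap('top','t4')
print(get_obs()['ee_pos'],get_obs()['contact_force'])
b=cv2.resize(s['color'][95:195,185:275,::-1],None,fx=6,fy=6,interpolation=cv2.INTER_CUBIC)
cv2.imwrite('pics/b4.png',b)
```

```text
[595.67567645  76.38890108 199.15323231] [ 0.32535243  0.14522643 -0.65532671]
```

View pics/b4.png

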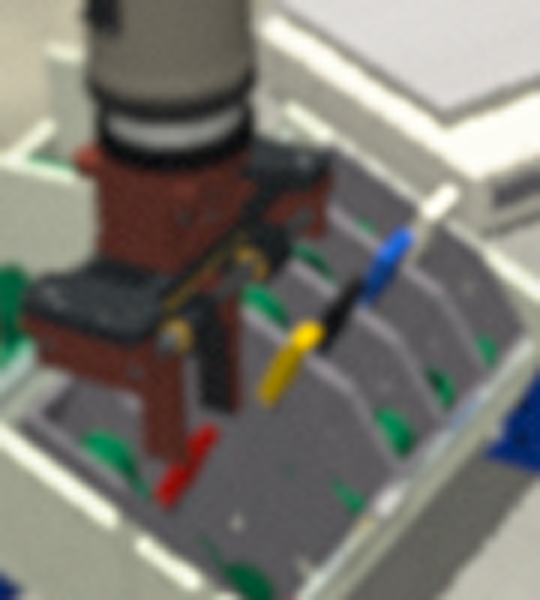

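>>> {"api": "jog_arm", "payload": {
  "motion": [
    [0.2,2.2,-4,0,45],
    [0.2,2.2,-10,0,45],
    [0.2,2.2,-18,0,45],
    [0.2,2.2,-25.5,0,45],
    [0.2,2.2,-25.5,0,45],
    [0.2,2.2,-25.5,0,30],
    [0.2,2.2,-25.5,0,30],
    [0.2,2.2,-25.5,0,30]
  ],
  "force": 20
}}

```text
t: 7.9
ee_pos: [596.1, 81.1, 174.1]
tcp_rot: [0.707, -0.022, -0.707, -0.022]
contact_force: [0.3, -0.1, -2.9]
grip_width: 0.341
```

>>> {"api": "jog_arm", "payload": {
  "motion": [
    [0.1,1,0,0,30],
    [0.1,2,0,0,30],
    [0.2,3,0,0,30],
    [0.3,4,0,0,30],
    [0.3,5,0,0,30],
    [0.3,5,0,0,30]
  ]
}}

```text
t: 8.5
ee_pos: [596.4, 86.4, 174.2]
tcp_rot: [0.707, -0.022, -0.707, -0.022]
contact_force: [0.9, -0.4, -3.3]
grip_width: 0.337
```

>>> {"api": "jog_arm", "payload": {
  "motion": [
    [0.1,1,0,0,30],
    [0.1,2,0,0,30],
    [0.2,3,0,0,30],
    [0.2,3,0,0,30],
    [0.2,4,0,0,30],
    [0.2,4,0,0,30]
  ]
}}

```text
t: 9.1
ee_pos: [596.4, 88.6, 174.0]
tcp_rot: [-0.707, 0.023, 0.707, 0.022]
contact_force: [-0.8, -4.8, -1.9]
grip_width: 0.34
```

>>> {"api": "jog_arm", "payload": {
  "motion": [
    [0,-2,0,0,30],
    [0,-2,0,0,45],
    [0,-2,0,0,45],
    [0,-2,10,0,45],
    [0,-2,50,0,45],
    [-30,40,80,-2,55],
    [-144,242,80,-6.1,60],
    [-144,242,80,-6.1,60],
    [-144,242,80,-6.1,60],
    [-144,242,80,-6.1,60],
    [-144,242,80,-6.1,60],
    [-144,242,40,-6.1,60],
    [-144,242,0,-6.1,60],
    [-144,242,-35,-6.1,60],
    [-144,242,-45,-6.1,60],
    [-144,242,-45,-6.1,60],
    [-144,242,-45,-6.1,60]
  ]
}}

```text
t: 10.8
ee_pos: [453.5, 333.1, 131.0]
tcp_rot: [0.705, -0.059, -0.704, -0.06]
contact_force: [-0.4, -0.1, 0.5]
grip_width: 0.604
```

Run:
```python
from h import *
from scipy.spatial.transform import Rotation as R
s=snap('side','s5');t=snap('top','t5')
o=get_obs();m=R.from_quat(o['tcp_rot']).as_matrix();print(o['ee_pos'],o['contact_force'],np.degrees(np.arctan2(m[1,1],m[0,1])))
b=cv2.resize(s['color'][195:310,180:260,::-1],None,fx=5,fy=5,interpolation=cv2.INTER_CUBIC)
cv2.imwrite('pics/b5.png',b)
cv2.imwrite('pics/c5.png',cv2.resize(s['color'][95:195,185:275,::-1],None,fx=6,fy=6,interpolation=cv2.INTER_CUBIC))
```

```text
[453.71437846 333.17013273 131.33447191] [0.19425299 0.45882224 0.18488739] -99.64358498722683
```

View pics/b5.png

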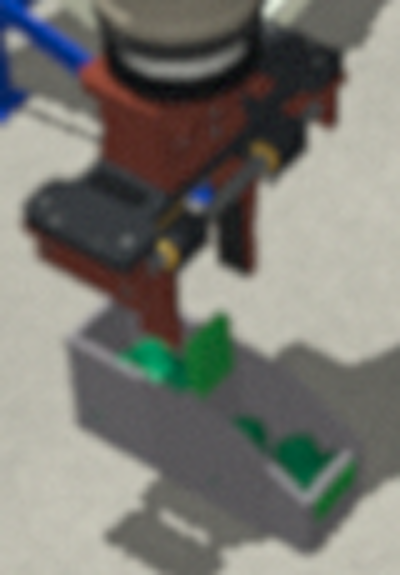

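View pics/c5.png

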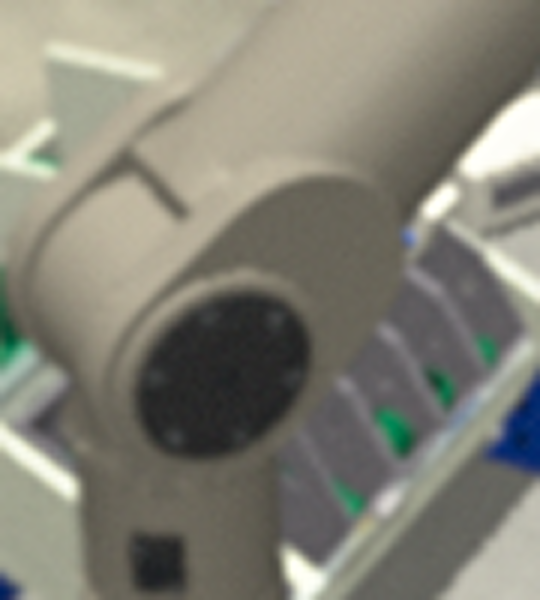

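>>> {"api": "jog_arm", "payload": {
  "motion": [
    [-1.5,-0.5,-15,0,60],
    [-1.5,-0.5,-30,0,60],
    [-1.5,-0.5,-42,0,60],
    [-1.5,-0.5,-48,0,60],
    [-1.5,-0.5,-48,0,60],
    [-1.5,-0.5,-48,0,30],
    [-1.5,-0.5,-48,0,30],
    [-1.5,-0.5,-48,0,30],
    [-1.5,-0.5,-48,0,30]
  ],
  "force": 12
}}

```text
t: 11.8
ee_pos: [451.3, 331.5, 81.5]
tcp_rot: [0.705, -0.059, -0.704, -0.059]
contact_force: [0.1, -0.2, -0.1]
grip_width: 0.341
```

>>> {"api": "jog_arm", "payload": {
  "motion": [
    [0,0,5,0,30],
    [0,0,15,0,30],
    [0,0,30,0,30],
    [0,0,50,0,30],
    [0,0,70,0,30],
    [0,0,70,0,30],
    [0,0,70,0,30]
  ]
}}

```text
t: 12.5
ee_pos: [451.2, 331.7, 151.7]
tcp_rot: [0.705, -0.059, -0.704, -0.06]
contact_force: [0.3, -0.2, -4.0]
grip_width: 0.339
```

Run:
```python
from h import *
s=snap('side','s6');t=snap('top','t6')
o=get_obs();print(o['ee_pos'],o['contact_force'],o['torque'],o['grip_width'])
b=cv2.resize(s['color'][165:310,160:280,::-1],None,fx=4,fy=4,interpolation=cv2.INTER_CUBIC)
cv2.imwrite('pics/b6.png',b)
```

```text
[450.49950291 330.9876789  150.36885367] [ 0.42445061  0.17697194 -5.04627231] [-0.00523791  0.03589778  0.0166069 ] 0.3417110346812617
```

View pics/b6.png

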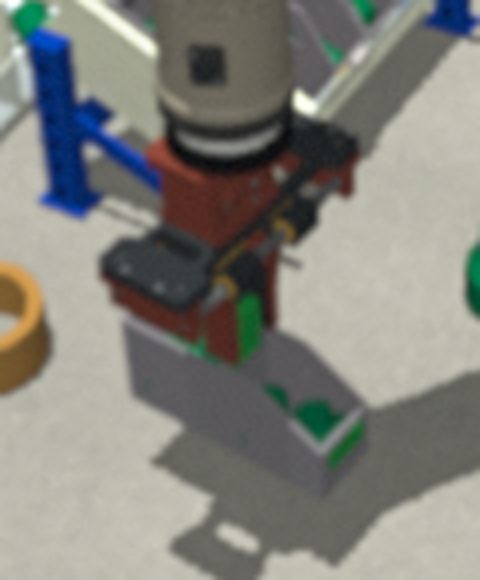

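>>> {"api": "jog_arm", "payload": {
  "motion": [
    [0,0,20,0,30],
    [0,0,50,0,30],
    [0,0,80,0,30],
    [0,0,110,0,30],
    [0,0,140,0,30],
    [5,-10,155,0.5,30],
    [15,-30,160,1,30],
    [30,-55,160,1.5,30],
    [45,-85,160,2,30],
    [62,-115,160,2.5,30],
    [79,-145,160,3,30],
    [95,-175,160,3.5,30],
    [111,-205,160,4,30],
    [127,-235,160,4.5,30],
    [141,-260,160,5,30],
    [152,-280,160,5.5,30],
    [159,-293,160,6.1,30],
    [162,-299,160,6.1,30],
    [162,-299,160,6.1,30],
    [162,-299,160,6.1,30]
  ]
}}

```text
t: 14.6
ee_pos: [612.5, 33.8, 310.6]
tcp_rot: [-0.706, 0.021, 0.707, 0.022]
contact_force: [-0.3, 0.0, -4.3]
grip_width: 0.339
```

Run:
```python
from h import *
from scipy.spatial.transform import Rotation as R
s=snap('side','s7');t=snap('top','t7')
o=get_obs();m=R.from_quat(o['tcp_rot']).as_matrix();print(o['ee_pos'],o['contact_force'],o['torque'],o['grip_width'],np.degrees(np.arctan2(m[1,1],m[0,1])))
cv2.imwrite('pics/b7.png',cv2.resize(s['color'][55:215,155:285,::-1],None,fx=3.7,fy=3.7,interpolation=cv2.INTER_CUBIC))
cv2.imwrite('pics/c7.png',cv2.resize(t['color'][105:205,210:330,::-1],None,fx=6,fy=6,interpolation=cv2.INTER_CUBIC))
```

```text
[612.54482476  34.07893575 310.99766856] [-0.05930324 -0.34101566 -2.43504412] [0.07018437 0.05771456 0.06492148] 0.3413506723403518 -93.42529443739244
```

View pics/b7.png

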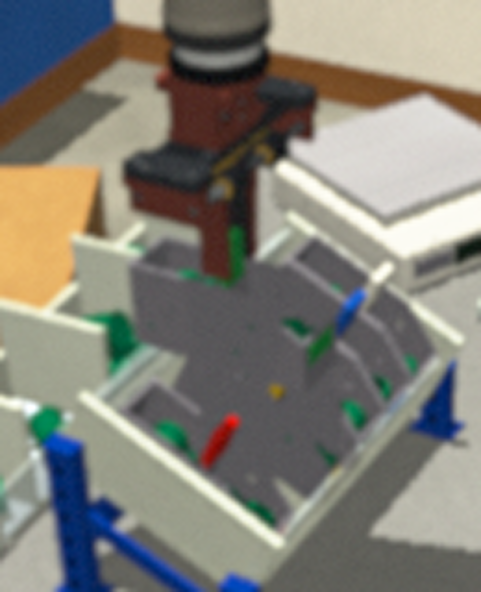

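View pics/c7.png

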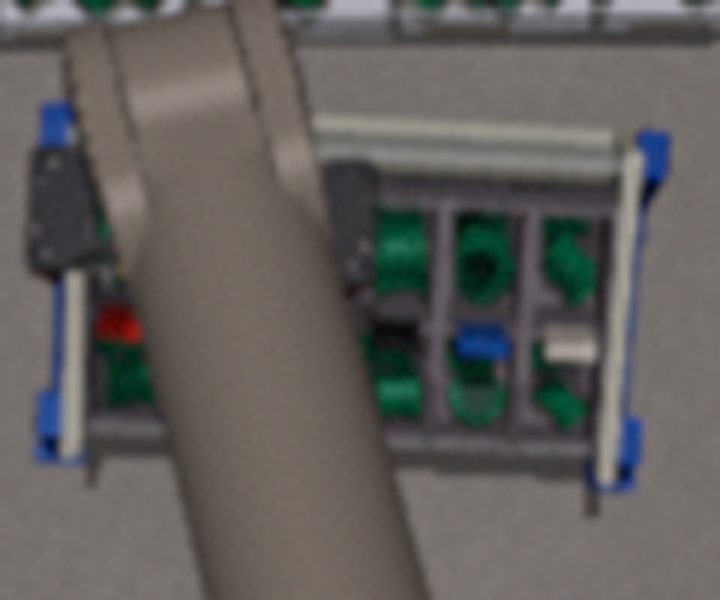

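Run:
```python
from h import *
T=load('t7')
psi=np.radians(-3.5);ax=np.array([np.cos(psi),np.sin(psi)]);ay=np.array([-np.sin(psi),np.cos(psi)])
def up(x,y): return (210+(x+.5)/6-.5,105+(y+.5)/6-.5)
for p,z in(((430,182),199.7),((520,188),199.7),((520,130),194),((520,155),194),((520,172),194)):
    q=onz(T,[up(*p)],z)[0];print(p,q.round(1),(q[:2]@ax).round(1))
S=load('s7')
for c,bt,bs in(('blue',(280,155,300,170),(238,128,258,150)),):
    pass
# front strip: inner/top line
for p,z in(((500,440),98),((500,430),98),((400,428),98)):
    q=onz(T,[up(*p)],z)[0];print(p,q.round(1),(q[:2]@ax).round(1))
print('expected strip top ax X0-85cos-38sin = X0-93.1, z',100-85*.4226+38*.906)
```

```text
(430, 182) [678.3 -96.2 199.7] 682.9
(520, 188) [ 674.1 -149.5  199.7] 681.9
(520, 130) [ 710.6 -150.8  194. ] 718.5
(520, 155) [ 695.4 -150.5  194. ] 703.3
(520, 172) [ 685.  -150.2  194. ] 692.9
(500, 440) [ 536.7 -142.8   98. ] 544.4
(500, 430) [ 543.  -142.9   98. ] 550.7
(400, 428) [545.  -80.6  98. ] 548.9
expected strip top ax X0-85cos-38sin = X0-93.1, z 98.507
```

>>> {"api": "jog_arm", "payload": {
  "motion": [
    [1,-1,-5,0,30],
    [2.9,-2.5,-12,0,30],
    [2.9,-2.5,-20,0,30],
    [2.9,-2.5,-27,0,30],
    [2.9,-2.5,-32,0,30],
    [2.9,-2.5,-32,0,30],
    [2.9,-2.5,-32,0,30]
  ]
}}

```text
t: 15.4
ee_pos: [616.0, 30.1, 279.1]
tcp_rot: [-0.707, 0.022, 0.707, 0.022]
contact_force: [0.4, 0.3, -5.0]
grip_width: 0.341
```

Run:
```python
from h import *
from scipy.spatial.transform import Rotation as R
s=snap('side','s8')
o=get_obs();m=R.from_quat(o['tcp_rot']).as_matrix();print(o['ee_pos'],o['contact_force'],o['torque'],o['grip_width'],np.degrees(np.arctan2(m[1,1],m[0,1])))
cv2.imwrite('pics/b8.png',cv2.resize(s['color'][75:205,165:285,::-1],None,fx=4.5,fy=4.5,interpolation=cv2.INTER_CUBIC))
```

```text
[616.15548521  30.13740015 279.44004158] [ 0.05260818  1.00716864 -3.87459408] [0.04664165 0.05185312 0.01982965] 0.34392243795517186 -93.53604776193507
```

View pics/b8.png

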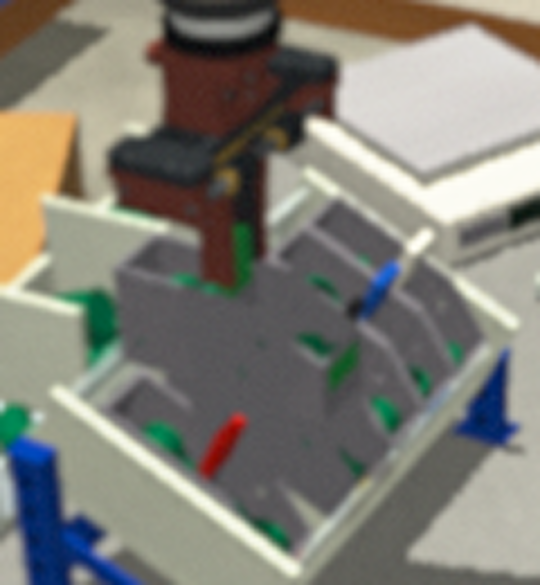

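>>> {"api": "jog_arm", "payload": {
  "motion": [
    [-0.5,1,-10,0,30],
    [-0.5,1,-20,0,30],
    [-0.5,1.2,-30,0,30],
    [-0.5,1.2,-40,0,30],
    [-0.5,1.2,-50,0,30],
    [-0.5,1.2,-58,0,30],
    [-0.5,1.2,-64,0,30],
    [-0.5,1.2,-68,0,30],
    [-0.5,1.2,-68,0,30]
  ]
}}

```text
t: 16.35
ee_pos: [615.2, 31.3, 210.6]
tcp_rot: [-0.706, 0.022, 0.707, 0.022]
contact_force: [-0.1, -1.0, -3.7]
grip_width: 0.344
```

Run:
```python
from h import *
from scipy.spatial.transform import Rotation as R
s=snap('side','s9')
o=get_obs();m=R.from_quat(o['tcp_rot']).as_matrix();print(o['ee_pos'],o['contact_force'],o['torque'],o['grip_width'],np.degrees(np.arctan2(m[1,1],m[0,1])))
cv2.imwrite('pics/b9.png',cv2.resize(s['color'][75:205,165:285,::-1],None,fx=4.5,fy=4.5,interpolation=cv2.INTER_CUBIC))
```

```text
[615.5102865   31.29643912 211.14658453] [-0.01748628 -0.26339436 -3.54313233] [ 0.02104017  0.01722256 -0.05121259] 0.34195524726782245 -93.53544711186383
```

View pics/b9.png

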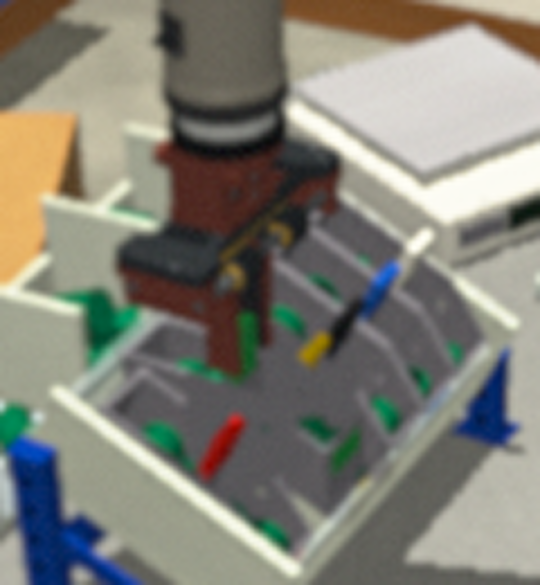

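>>> {"api": "jog_arm", "payload": {
  "motion": [
    [0,0,-2,0,30],
    [0,0,-4,0,30],
    [-0.8,0,-6,0,30],
    [-1.6,0.1,-8,0,30],
    [-2.4,0.1,-10,0,30],
    [-3.2,0.2,-11.6,0,30],
    [-4,0.2,-13.3,0,30],
    [-4.8,0.3,-15,0,30],
    [-4.8,0.3,-15,0,30]
  ],
  "force": 9
}}

```text
t: 17.3
ee_pos: [610.5, 31.6, 195.8]
tcp_rot: [-0.707, 0.022, 0.707, 0.022]
contact_force: [-1.6, -0.2, -1.9]
grip_width: 0.335
```

Run:
```python
from h import *
s=snap('side','s10')
o=get_obs();print(o['ee_pos'],o['contact_force'],o['torque'],o['grip_width'])
cv2.imwrite('pics/b10.png',cv2.resize(s['color'][75:205,165:285,::-1],None,fx=4.5,fy=4.5,interpolation=cv2.INTER_CUBIC))
```

```text
[610.72010979  31.56740456 195.90393934] [-1.29606094  0.56120173 -0.72491054] [ 0.0977623   0.41495018 -0.00579049] 0.3404544540833228
```

View pics/b10.png

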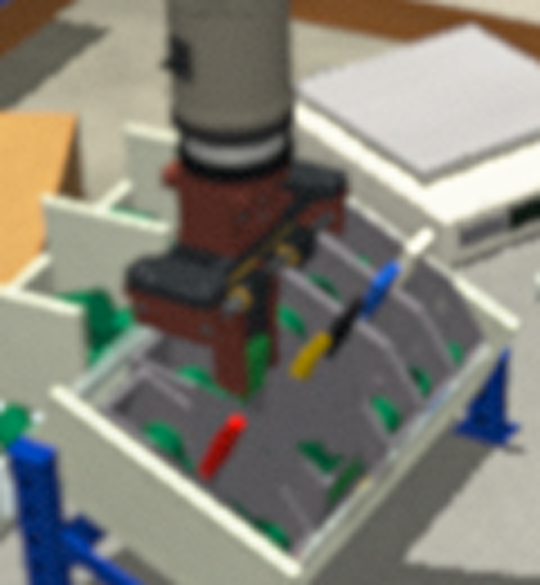

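>>> {"api": "jog_arm", "payload": {
  "motion": [
    [-0.9,0,-1.8,0,30],
    [-1.9,0.1,-3.6,0,30],
    [-2.9,0.2,-5.5,0,30],
    [-3.9,0.2,-7.3,0,30],
    [-4.8,0.3,-9.1,0,30],
    [-5.8,0.4,-11,0,30],
    [-6.8,0.4,-13.2,0,30],
    [-7.8,0.5,-15.3,0,30],
    [-8.7,0.5,-17.3,0,30],
    [-8.7,0.5,-17.3,0,30]
  ]
}}

```text
t: 18.35
ee_pos: [607.5, 32.3, 185.8]
tcp_rot: [0.712, -0.022, -0.702, -0.022]
contact_force: [-3.0, -1.8, 29.4]
grip_width: 0.338
```

Run:
```python
from h import *
s=snap('side','s11')
o=get_obs();print(o['ee_pos'],o['contact_force'],o['torque'],o['grip_width'])
cv2.imwrite('pics/b11.png',cv2.resize(s['color'][75:205,165:285,::-1],None,fx=4.5,fy=4.5,interpolation=cv2.INTER_CUBIC))
```

```text
[607.46249513  32.28179916 185.77174277] [-4.91979013 -2.07992712 30.50309186] [-0.40361075  0.91389214  0.04461976] 0.3404375605358716
```

View pics/b11.png

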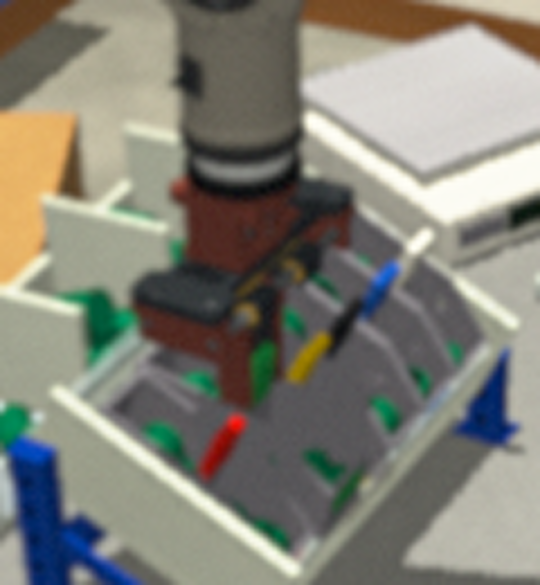

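>>> {"api": "jog_arm", "payload": {
  "motion": [
    [0.5,0,4,0,30],
    [1,0,8,0,30],
    [1,0,8,0,30]
  ]
}}

```text
t: 18.7
ee_pos: [603.0, 31.9, 186.5]
tcp_rot: [-0.707, 0.022, 0.707, 0.022]
contact_force: [-0.2, 0.1, -4.3]
grip_width: 0.343
```

Run:
```python
from h import *
s=snap('side','s12');t=snap('top','t12')
o=get_obs();print(o['ee_pos'],o['contact_force'],o['torque'],o['grip_width'])
cv2.imwrite('pics/b12.png',cv2.resize(s['color'][135:205,195:285,::-1],None,fx=8,fy=8,interpolation=cv2.INTER_CUBIC))
cv2.imwrite('pics/c12.png',cv2.resize(t['color'][115:195,210:330,::-1],None,fx=6.6,fy=6.6,interpolation=cv2.INTER_CUBIC))
```

```text
[602.42530214  31.94782141 185.83079431] [ 0.98156936 -0.77704306 -4.45845169] [0.04916757 0.04465218 0.01807259] 0.34168519582009
```

View pics/b12.png

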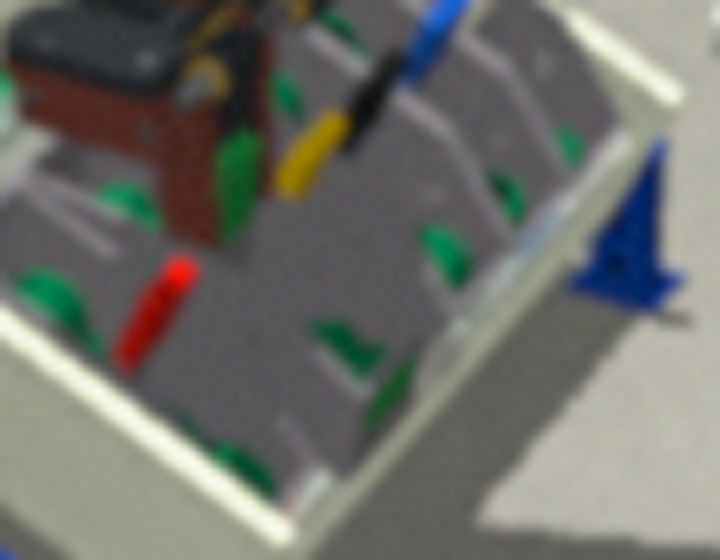

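View pics/c12.png

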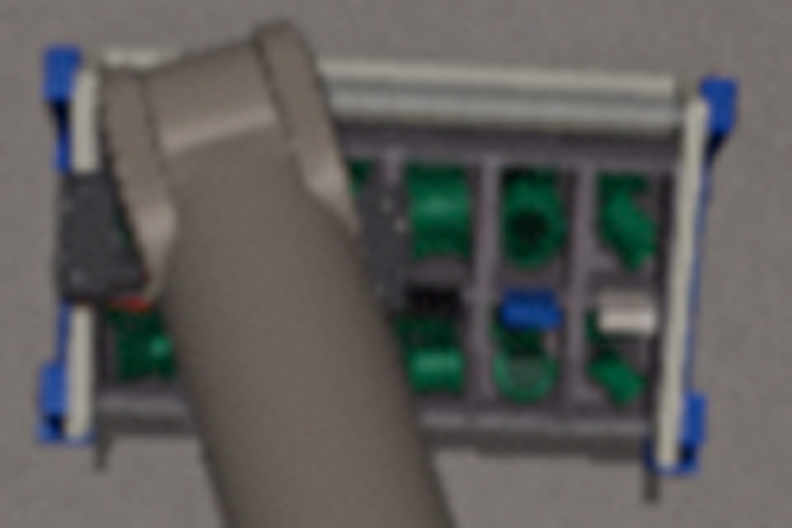

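```bash
cat >> h.py <<'E'
psi=np.radians(-3.5);AX=np.array([np.cos(psi),np.sin(psi),0]);AY=np.array([-np.sin(psi),np.cos(psi),0])
X0=638.;c25,s25=np.cos(np.radians(25)),np.sin(np.radians(25))
def onay(s,uv,ayv):
    o,d=ray(s,uv);P=o+d*((ayv-o@AY)/(d@AY))[:,None]
    a=P@AX-X0;z=P[:,2]-100
    return np.c_[P@AX,P[:,2],a*c25+z*s25,-a*s25+z*c25].round(1)
E
python3 - <<'E'
from h import *
S=load('s12')
def u(x,y): return (195+(x+.5)/8-.5,135+(y+.5)/8-.5)
print('tag ctr',onay(S,[u(390,392)],69))
print('tag right end top/bot',onay(S,[u(410,358),u(405,385)],69-18))
print('tag left end',onay(S,[u(370,400),u(372,425)],69+18))
print('tab right edge front top, bottom',onay(S,[u(258,135),u(255,190)],69-15))
print('tab bottom mid',onay(S,[u(225,240)],69))
# seated yellow: same check
ya=-22.6*.99813+589.7*.06105
print('yellow tab top right/left, bottom',onay(S,[u(345,115)],ya-15),onay(S,[u(318,118)],ya+15),onay(S,[u(285,195)],ya+15))
print('red', onay(S,[u(180,260),u(125,365)],88.6*.99813+596.4*.06105+15))
E
```

```text
tag ctr [[526.6 125.9 -90.   70.6]]
tag right end top/bot [[527.7 129.8 -87.4  73.6]
 [530.2 115.5 -91.2  59.6]]
tag left end [[525.  135.2 -87.6  79.6]
 [524.4 123.2 -93.2  69.1]]
tab right edge front top, bottom [[590.7 215.8   6.1 124.9]
 [593.3 189.4  -2.8 100. ]]
tab bottom mid [[598.4 173.6  -4.8  83.4]]
yellow tab top right/left, bottom [[585.3 193.5  -8.3 107.1]] [[579.4 211.9  -5.8 126.2]] [[595.8 170.3  -8.6  81.6]]
red [[572.  219.2  -9.5 135.9]
 [599.7 160.9  -9.   71.4]]
```

>>> {"api": "jog_arm", "payload": {
  "motion": [
    [0,0,5,0,30],
    [0,0,11,0,30],
    [3,-0.2,14,0,30],
    [6,-0.4,14,0,30],
    [9,-0.6,14,0,30],
    [11,-0.7,12,0,30],
    [11,-0.7,9,0,30],
    [11,-0.7,7,0,30],
    [11,-0.7,7,0,30]
  ],
  "force": 14
}}

```text
t: 19.7
ee_pos: [613.5, 31.4, 193.2]
tcp_rot: [-0.706, 0.022, 0.707, 0.022]
contact_force: [0.2, 0.4, -3.4]
grip_width: 0.337
```

Run:
```python
from h import *
s=snap('side','s13')
o=get_obs();print(o['ee_pos'],o['contact_force'],o['torque'],o['grip_width'])
cv2.imwrite('pics/b13.png',cv2.resize(s['color'][130:205,185:285,::-1],None,fx=8,fy=8,interpolation=cv2.INTER_CUBIC))
```

```text
[613.63695904  31.41565052 193.43948619] [-0.01157611 -0.18350116 -4.81196998] [ 0.04539789 -0.0149854  -0.05195904] 0.3392118436847993
```

View pics/b13.png

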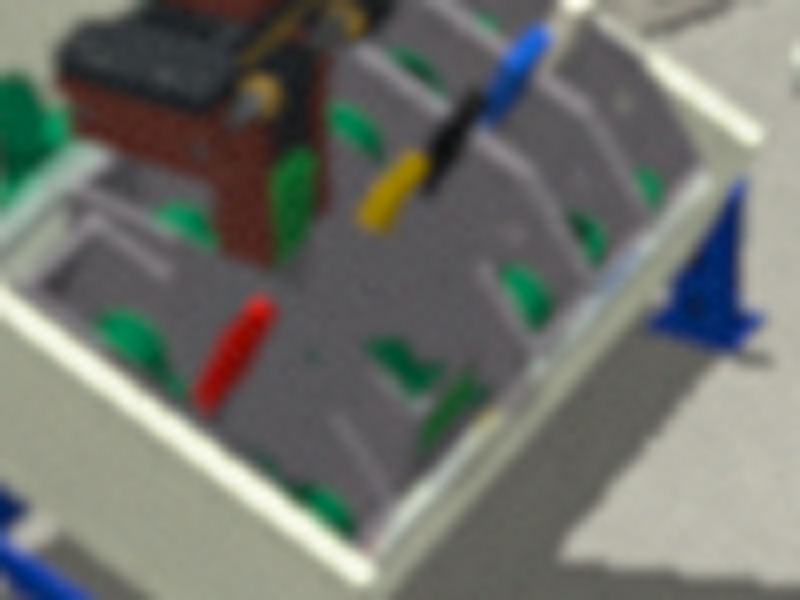

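>>> {"api": "jog_arm", "payload": {
  "motion": [
    [0,0,-1.5,0,30],
    [0,0,-3,0,30],
    [-0.7,0,-4.6,0,30],
    [-1.4,0.1,-6.2,0,30],
    [-2.1,0.1,-7.8,0,30],
    [-2.1,0.1,-7.8,0,30]
  ]
}}

```text
t: 20.35
ee_pos: [612.3, 31.6, 188.0]
tcp_rot: [0.707, -0.022, -0.706, -0.022]
contact_force: [-5.7, 0.4, 10.4]
grip_width: 0.344
```

Run:
```python
from h import *
s=snap('side','s14')
o=get_obs();print(o['ee_pos'],o['contact_force'],o['torque'],o['grip_width'])
cv2.imwrite('pics/b14.png',cv2.resize(s['color'][130:205,185:285,::-1],None,fx=8,fy=8,interpolation=cv2.INTER_CUBIC))
```

```text
[612.29182721  31.63221363 188.00803259] [-5.83795497  0.19481045 10.03430461] [-0.11774928  1.06195561  0.01801305] 0.3420435779515786
```

View pics/b14.png

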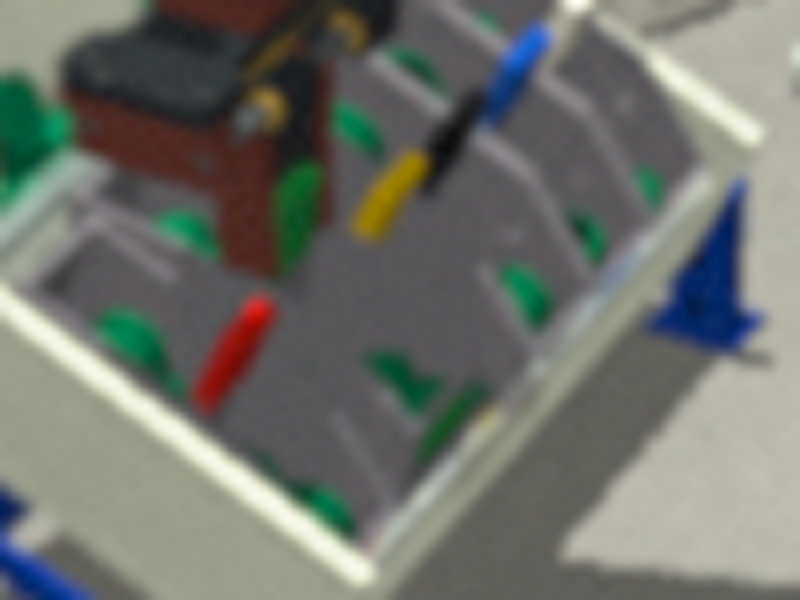

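>>> {"api": "jog_arm", "payload": {
  "motion": [
    [0,0,1.5,0,30],
    [0,0,1.5,0,30],
    [0,0,1.5,0,30]
  ],
  "force": 5
}}

```text
t: 20.7
ee_pos: [612.2, 31.6, 188.1]
tcp_rot: [0.707, -0.022, -0.706, -0.022]
contact_force: [-2.9, 0.0, 5.2]
grip_width: 0.342
```

>>> {"api": "jog_arm", "payload": {
  "motion": [
    [-0.5,0,0,0,30],
    [-1,0,-1.5,0,30],
    [-1.5,0,-3,0,30],
    [-1.5,0,-3,0,30]
  ]
}}

```text
t: 21.1
ee_pos: [612.2, 31.6, 187.8]
tcp_rot: [0.708, -0.022, -0.705, -0.022]
contact_force: [-5.4, -0.9, 17.5]
grip_width: 0.337
```

Run:
```python
from h import *
s=snap('side','s15')
o=get_obs();print(o['ee_pos'],o['contact_force'],o['torque'],o['grip_width'])
cv2.imwrite('pics/b15.png',cv2.resize(s['color'][130:205,185:285,::-1],None,fx=8,fy=8,interpolation=cv2.INTER_CUBIC))
```

```text
[612.17521444  31.65120595 187.81270896] [-5.1030919  -0.37044991 19.45121161] [-0.26165391  1.14397626  0.02498551] 0.33805654940474106
```

View pics/b15.png

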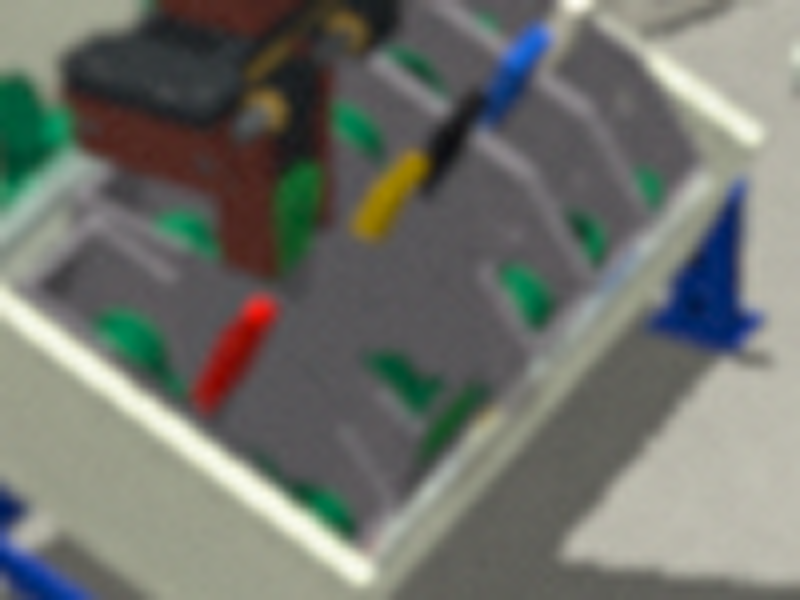

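Run:
```python
from h import *
def u(x,y): return (185+(x+.5)/8-.5,130+(y+.5)/8-.5)
for f in('s13','s15'):
    S=load(f)
    print(f,'tag ctr',onay(S,[u(452,425 if f=='s15' else 410)],69))
S=load('s15')
# tags of seated? strip top line on green span, ay 69 ; and yellow
print('strip top line',onay(S,[u(470,440),u(455,450),u(440,460)],69))
for ayv,p in((69,(462,445)),):pass
# red tag / other bins front rim lines
print('strip right end',onay(S,[u(705,175)],-170), onay(S,[u(375,545)],148))
```

```text
s13 tag ctr [[534.3 133.8 -79.7  74.4]]
s15 tag ctr [[534.5 126.4 -82.6  67.7]]
strip top line [[526.6 122.  -91.7  67. ]
 [533.4 114.5 -88.6  57.3]
 [540.3 106.9 -85.6  47.5]]
strip right end [[544.1  95.7 -87.   35.8]] [[522.4 129.3 -92.4  75.4]]
```

Run:
```python
from h import *
S=load('s15')
cv2.imwrite('pics/b15z.png',cv2.resize(S['color'][150:205,225:280,::-1],None,fx=12,fy=12,interpolation=cv2.INTER_CUBIC)[:600])
```

```text
(no output)
```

View pics/b15z.png

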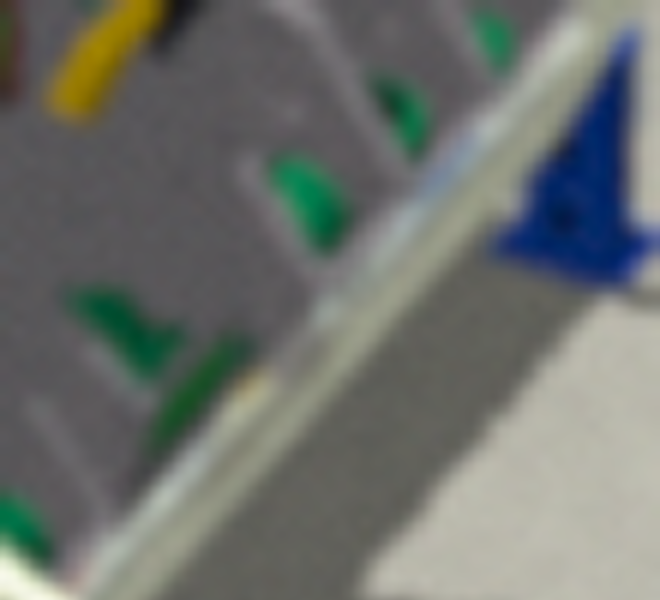

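>>> {"api": "jog_arm", "payload": {
  "motion": [
    [0,0,3,0,30],
    [0,0,3,0,30],
    [0,0,8,0,30],
    [0,0,14,0,30],
    [4,-0.2,16,0,30],
    [9,-0.5,16,0,30],
    [9,-0.5,13,0,30],
    [9,-0.5,10.5,0,30],
    [9,-0.5,9,0,30],
    [9,-0.5,9,0,30]
  ],
  "force": 12
}}

```text
t: 22.15
ee_pos: [619.0, 30.9, 193.0]
tcp_rot: [-0.706, 0.022, 0.707, 0.022]
contact_force: [0.0, -0.1, -3.8]
grip_width: 0.337
```

Run:
```python
from h import *
s=snap('side','s16')
o=get_obs();print(o['ee_pos'],o['contact_force'],o['torque'],o['grip_width'])
cv2.imwrite('pics/b16.png',cv2.resize(s['color'][130:205,185:285,::-1],None,fx=8,fy=8,interpolation=cv2.INTER_CUBIC))
```

```text
[619.14209453  30.99751563 193.25013388] [ 0.85673087  0.11564385 -4.11685564] [ 0.06920171  0.01851266 -0.0210037 ] 0.3406609586075109
```

View pics/b16.png

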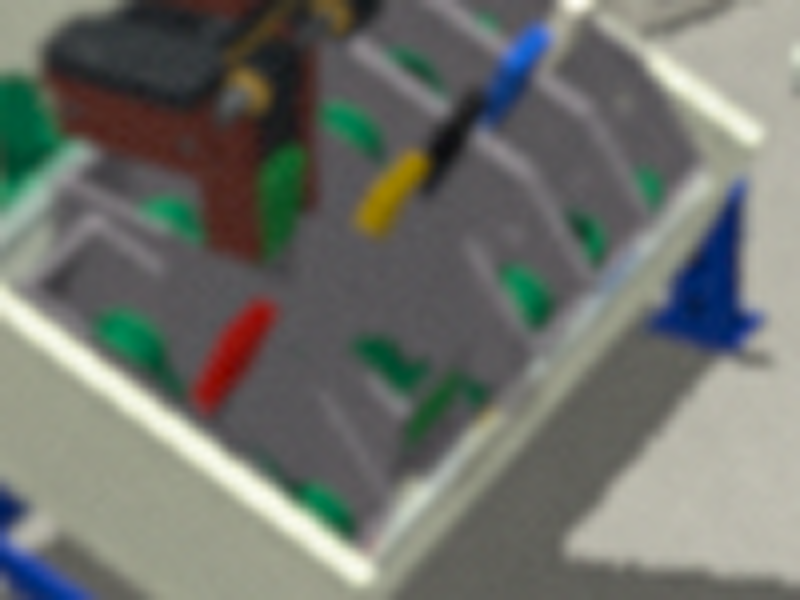

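>>> {"api": "jog_arm", "payload": {
  "motion": [
    [0,0,-1.5,0,30],
    [0,0,-3,0,30],
    [-0.7,0,-4.5,0,30],
    [-1.4,0.1,-6,0,30],
    [-2.1,0.1,-7.5,0,30],
    [-2.1,0.1,-7.5,0,30]
  ],
  "force": 7
}}

```text
t: 22.8
ee_pos: [616.5, 31.4, 186.4]
tcp_rot: [-0.706, 0.022, 0.707, 0.022]
contact_force: [-5.4, 0.1, 2.1]
grip_width: 0.337
```

Run:
```python
from h import *
s=snap('side','s17')
o=get_obs();print(o['ee_pos'],o['contact_force'],o['torque'],o['grip_width'])
cv2.imwrite('pics/b17.png',cv2.resize(s['color'][130:205,185:285,::-1],None,fx=8,fy=8,interpolation=cv2.INTER_CUBIC))
```

```text
[616.6205459   31.35191676 186.4778487 ] [-4.19266947 -0.03780997  1.70277037] [ 0.07144254  0.87607293 -0.0246779 ] 0.34278379389821456
```

View pics/b17.png

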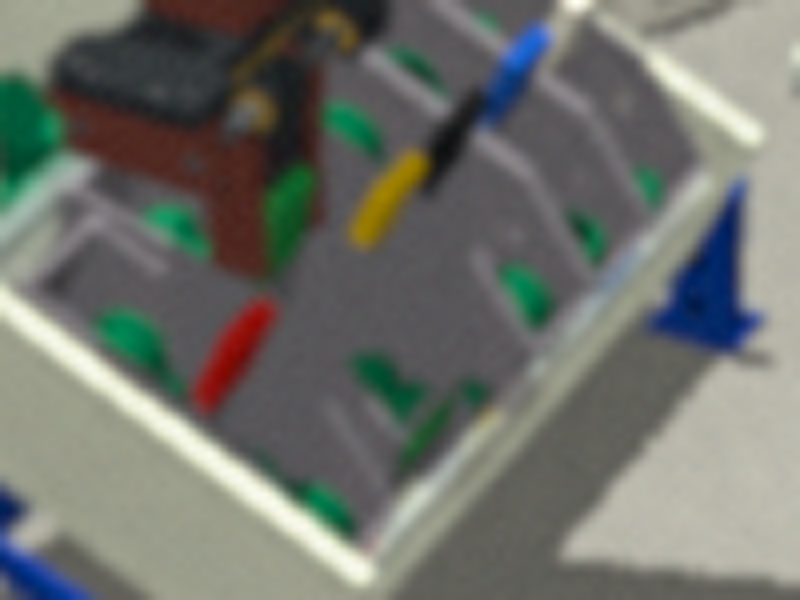

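>>> {"api": "jog_arm", "payload": {
  "motion": [
    [-0.8,0,-1.6,0,30],
    [-1.6,0.1,-3.2,0,30],
    [-2.5,0.1,-4.8,0,30],
    [-3.3,0.2,-6.4,0,30],
    [-4.2,0.2,-8,0,30],
    [-4.2,0.2,-8,0,30]
  ]
}}

```text
t: 23.45
ee_pos: [612.9, 31.3, 177.8]
tcp_rot: [-0.707, 0.022, 0.707, 0.022]
contact_force: [-3.7, -0.3, 1.5]
grip_width: 0.34
```

Run:
```python
from h import *
s=snap('side','s18')
o=get_obs();print(o['ee_pos'],o['contact_force'],o['torque'],o['grip_width'])
cv2.imwrite('pics/b18.png',cv2.resize(s['color'][130:205,185:285,::-1],None,fx=8,fy=8,interpolation=cv2.INTER_CUBIC))
```

```text
[613.02670455  31.3455367  177.8783862 ] [-3.25382986  0.49096795  0.50014996] [0.13460116 0.59635718 0.04217068] 0.3407793574904087
```

View pics/b18.png

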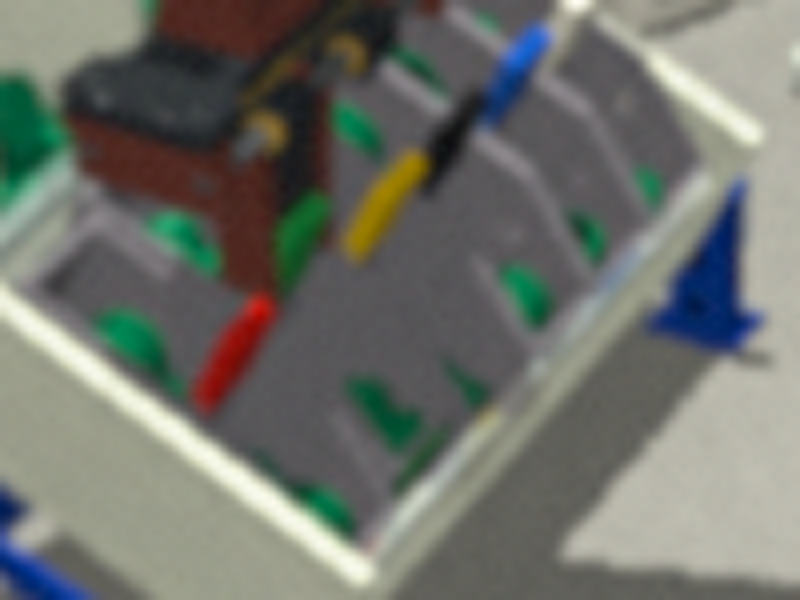

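>>> {"api": "jog_arm", "payload": {
  "motion": [
    [-0.8,0,-1.4,0,30],
    [-1.6,0.1,-2.8,0,30],
    [-2.4,0.1,-4.2,0,30],
    [-3.2,0.2,-5.6,0,30],
    [-4,0.2,-7,0,30],
    [-4,0.2,-7,0,30]
  ]
}}

```text
t: 24.1
ee_pos: [609.6, 31.4, 171.4]
tcp_rot: [0.707, -0.022, -0.706, -0.022]
contact_force: [-1.1, 0.3, 2.2]
grip_width: 0.345
```

Run:
```python
from h import *
s=snap('side','s19')
o=get_obs();print(o['ee_pos'],o['contact_force'],o['torque'],o['grip_width'])
cv2.imwrite('pics/b19.png',cv2.resize(s['color'][130:205,185:285,::-1],None,fx=8,fy=8,interpolation=cv2.INTER_CUBIC))
```

```text
[609.59045259  31.4506834  171.44552072] [-0.89409817  0.65227073  1.53619046] [ 0.15498628  0.04151393 -0.00503856] 0.34126430321483303
```

View pics/b19.png

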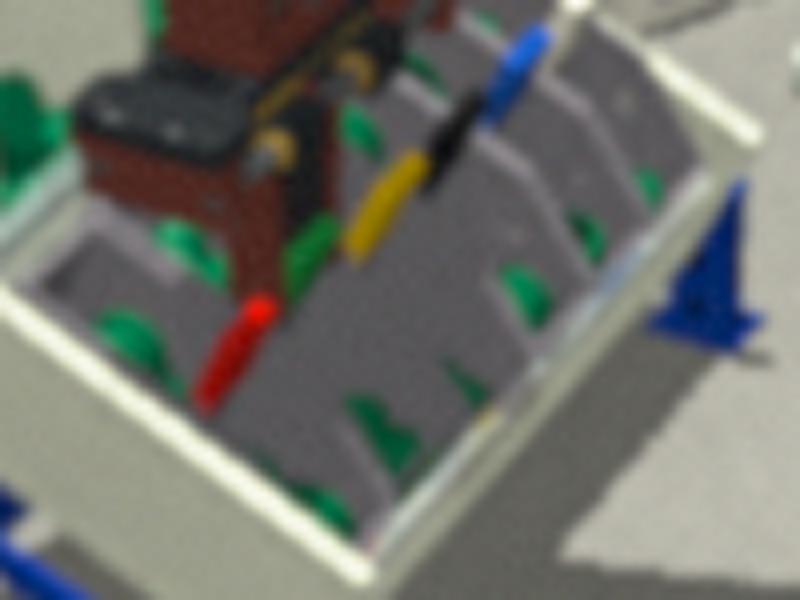

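>>> {"api": "jog_arm", "payload": {
  "motion": [
    [0,0,0,0,36],
    [0,0,0.5,0,40],
    [0,0,0.5,0,43],
    [0,0,0.5,0,43],
    [0,0,5,0,43],
    [0,0,15,0,43],
    [0,0,40,0,43],
    [0,0,85,0,43],
    [0,0,130,0,43],
    [-40,40,150,0,43],
    [-80,80,150,0,43],
    [-110,130,150,0,43],
    [-130,180,150,0,43],
    [-130,230,150,0,43],
    [-130,270,150,0,43],
    [-130,300,150,0,43]
  ],
  "force": 5
}}

```text
t: 25.75
ee_pos: [478.3, 333.9, 322.5]
tcp_rot: [0.707, -0.021, -0.706, -0.022]
contact_force: [0.8, -1.0, 0.2]
grip_width: 0.428
```

Run:
```python
from h import *
s=snap('side','s20');t=snap('top','t20')
o=get_obs();print(o['t'],o['ee_pos'],o['contact_force'],o['grip_width'])
cv2.imwrite('pics/b20.png',cv2.resize(s['color'][105:205,185:285,::-1],None,fx=6,fy=6,interpolation=cv2.INTER_CUBIC))
cv2.imwrite('pics/c20.png',cv2.resize(t['color'][115:195,210:330,::-1],None,fx=6.6,fy=6.6,interpolation=cv2.INTER_CUBIC))
```

```text
25.85 [476.32354275 338.68868031 321.76839313] [-0.43720429  0.20116655  0.72203798] 0.42951887598896504
```

View pics/b20.png

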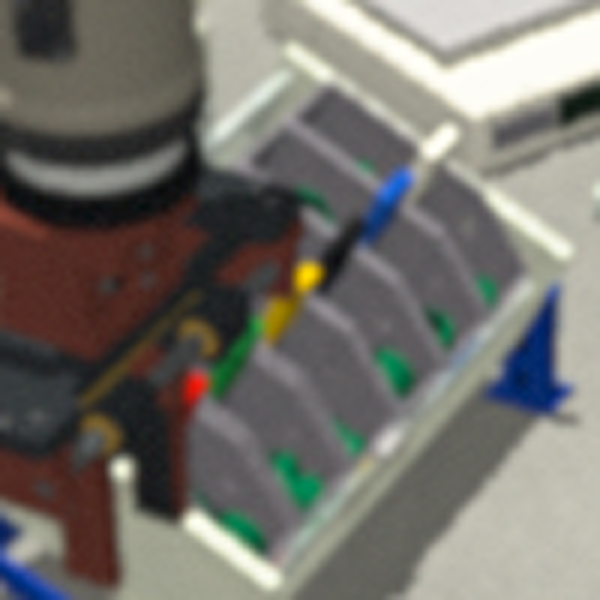

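View pics/c20.png

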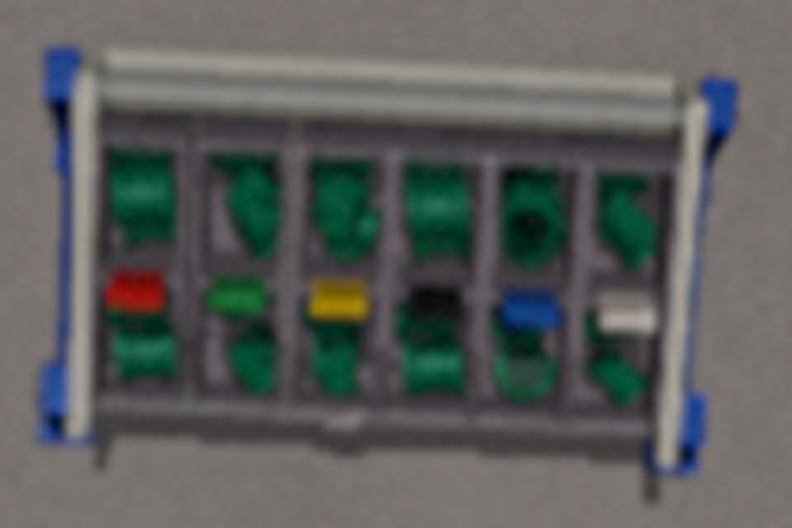

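>>> {"api": "jog_arm", "payload": {
  "motion": [
    [-40,30,30,0,43],
    [-90,60,60,0,43],
    [-130,100,60,0,43],
    [-150,150,60,0,43],
    [-150,180,60,0,43],
    [-150,180,60,0,43],
    [-150,180,60,0,43]
  ]
}}

```text
t: 26.55
ee_pos: [328.4, 512.3, 381.0]
tcp_rot: [-0.707, 0.021, 0.707, 0.021]
contact_force: [0.2, -0.1, -1.7]
grip_width: 0.428
```

Run:
```python
from h import *
s=snap('side','s21');t=snap('top','t21')
o=get_obs();print(o['t'],o['ee_pos'],o['contact_force'])
cv2.imwrite('pics/b21.png',cv2.resize(s['color'][105:245,165:285,::-1],None,fx=4.2,fy=4.2,interpolation=cv2.INTER_CUBIC))
cv2.imwrite('pics/t21b.png',t['color'][:,:,::-1])
F={'red':lambda h,s,v:((h<8)|(h>172))&(s>110)&(v>80),'yellow':lambda h,s,v:(h>18)&(h<33)&(s>100)&(v>80),'blue':lambda h,s,v:(h>100)&(h<125)&(s>90)&(v>50),'green':lambda h,s,v:(h>55)&(h<70)&(s>110)&(v>105)}
def cen(s,box,f):
    H=hsv(s);x0,y0,x1,y1=box;c=H[y0:y1,x0:x1];m=f(c[...,0],c[...,1],c[...,2]).astype(np.uint8)
    n,l,st,ce=cv2.connectedComponentsWithStats(m);i=1+np.argmax(st[1:,4]);return ce[i]+[x0,y0],st[i]
for c,bt,bs in(('red',(222,152,240,168),(205,155,225,185)),('green',(238,152,254,166),(213,155,232,178)),('yellow',(253,153,270,169),(224,144,243,170)),('blue',(282,154,300,170),(240,128,258,152))):
    a,sa=cen(t,bt,F[c]);b,sb=cen(s,bs,F[c]);p,e=tri(t,a,s,b);print(c,a.round(1),sa,b.round(1),sb,p.round(1),round(e,1),'ax,ay',(p@AX).round(1),(p@AY).round(1))
```

```text
26.65 [330.51727665 510.03132777 381.10219966] [ 0.58034871 -0.4874782   0.6911286 ]Traceback (most recent call last):
  File "<stdin>", line 11, in <module>
  File "<stdin>", line 9, in cen
    return _wrapfunc(a, 'argmax', axis=axis, out=out, **kwds)
    return bound(*args, **kwds)
ValueError: attempt to get argmax of an empty sequence
```

View pics/b21.png

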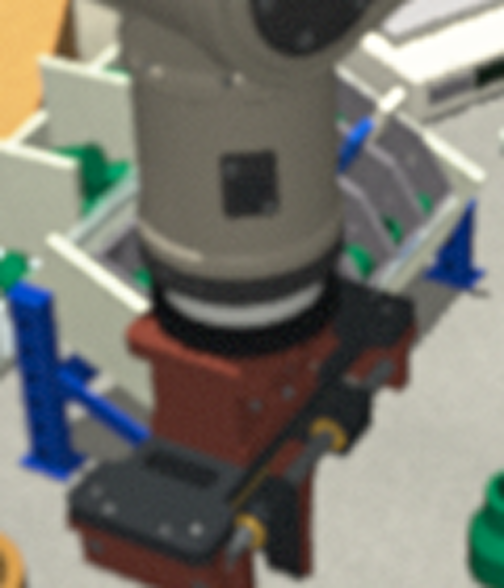

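View pics/t21b.png

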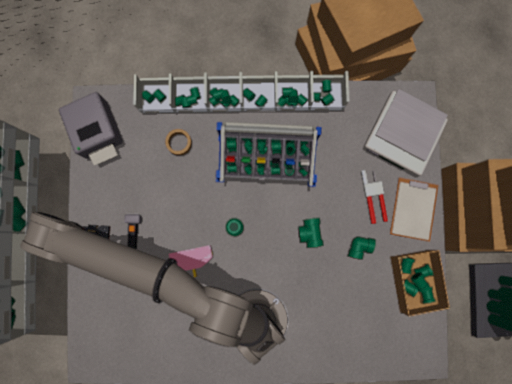

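>>> {"api": "jog_arm", "payload": {
  "motion": [
    [60,-40,0,0,43],
    [100,-85,0,0,43],
    [130,-130,0,0,43],
    [150,-180,0,0,43],
    [150,-230,0,0,43],
    [150,-280,0,0,43],
    [150,-330,0,0,43],
    [150,-380,0,0,43],
    [150,-430,0,0,43],
    [150,-480,0,0,43],
    [150,-530,0,0,43],
    [150,-580,0,0,43],
    [150,-630,0,0,43],
    [150,-680,0,0,43],
    [150,-730,0,0,43],
    [150,-780,0,0,43],
    [150,-830,0,0,43],
    [150,-860,0,0,43],
    [150,-860,0,0,43],
    [150,-860,0,0,43]
  ]
}}

```text
t: 28.65
ee_pos: [476.2, -352.5, 380.9]
tcp_rot: [-0.706, 0.025, 0.707, 0.024]
contact_force: [0.5, 0.6, -0.1]
grip_width: 0.429
```

```bash
cat > chk.py <<'E'
from h import *
s=snap('side','s22');t=snap('top','t22')
o=get_obs();print(o['t'],o['ee_pos'],o['contact_force'])
cv2.imwrite('pics/b22.png',cv2.resize(s['color'][105:245,165:285,::-1],None,fx=4.2,fy=4.2,interpolation=cv2.INTER_CUBIC))
F={'red':lambda h,s,v:((h<8)|(h>172))&(s>110)&(v>80),'yellow':lambda h,s,v:(h>18)&(h<33)&(s>100)&(v>80),'blue':lambda h,s,v:(h>100)&(h<125)&(s>90)&(v>50),'green':lambda h,s,v:(h>55)&(h<70)&(s>110)&(v>105)}
def cen(s,box,f):
    H=hsv(s);x0,y0,x1,y1=box;c=H[y0:y1,x0:x1];m=f(c[...,0],c[...,1],c[...,2]).astype(np.uint8)
    n,l,st,ce=cv2.connectedComponentsWithStats(m);i=1+np.argmax(st[1:,4]);return ce[i]+[x0,y0],st[i]
for c,bt,bs in(('red',(222,152,240,168),(205,155,225,185)),('green',(238,152,254,166),(213,155,232,178)),('yellow',(253,153,270,169),(224,144,243,170)),('blue',(282,154,300,170),(240,128,258,152))):
  try:
    a,sa=cen(t,bt,F[c]);b,sb=cen(s,bs,F[c]);p,e=tri(t,a,s,b);print(c,a.round(1),sa,b.round(1),sb,p.round(1),round(e,1),'ax,ay',(p@AX).round(1),(p@AY).round(1))
  except Exception as ex: print(c,ex)
E
python3 chk.py
```

```text
28.75 [ 478.40713103 -347.9014844   381.21105085] [ 0.0015611   0.32954923 -0.0218416 ]
red [230.1 158.5] [ 3  4 10  6 52] [213.7 173.4] [ 4 12 10 14 70] [600.9  87.8 177.5] 2.8 ax,ay 594.4 124.3
green [244. 160.] [5 8 3 1 3] [224.8 161. ] [ 9  3  6  7 24] [590.7  37.2 193.4] 0.0 ax,ay 587.3 73.2
yellow [260.8 159.8] [ 4  4  9  6 48] [233.  154.2] [ 5  4 10 14 69] [593.2 -22.3 180. ] 0.3 ax,ay 593.5 14.0
blue [289.8 161.5] [ 3  5 10  6 54] [248.5 138.9] [ 4  5 10 13 55] [ 587.1 -125.8  177.8] 2.9 ax,ay 593.7 -89.8
```

View pics/b22.png

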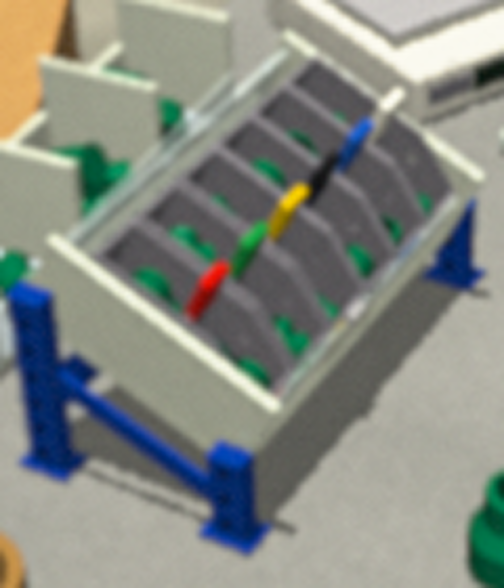

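View pics/t22.png

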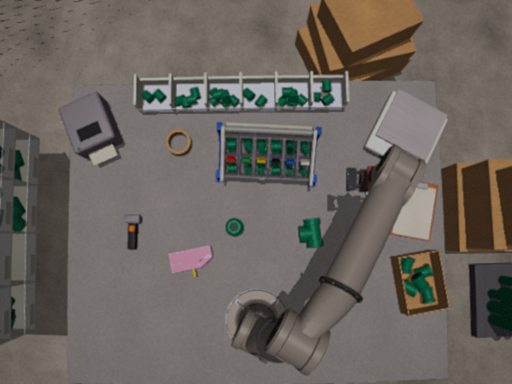

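Run:
```python
from h import *
s=load('s22');t=load('t22')
def cen(s,box,f):
    H=hsv(s);x0,y0,x1,y1=box;c=H[y0:y1,x0:x1];m=f(c[...,0],c[...,1],c[...,2]).astype(np.uint8)
    n,l,st,ce=cv2.connectedComponentsWithStats(m);i=1+np.argmax(st[1:,4]);return ce[i]+[x0,y0],st[i]
f=lambda h,s,v:(h>55)&(h<71)&(s>90)&(v>80)
a,sa=cen(t,(239,154,253,165),f);b,sb=cen(s,(213,150,232,178),f)
p,e=tri(t,a,s,b);print(a,sa,b,sb,p.round(1),e,p@AX,p@AY)
```

```text
[245.5   159.875] [ 3  4  8  4 24] [223.60465116 163.04651163] [ 7  8  8 13 43] [595.2  33.  181.2] 4.354542499617851 592.0508559187222 69.24890049680359
```

```bash
python3 -c "
from h import *
print(job_done())"
```

```text
the job is handed in; nothing more can be done
None
```

The green bin is back in the rack, directly left of the yellow one. It sits flat behind the clear strip, low front towards the robot, and I handed the job in at about 29 s.

**How it was done:** I gripped the yellow bin's tab and slid yellow, black, blue and white right about 48 mm to the right cheek. I then slid red left to the left cheek. The green bin went in held by the side edges of its tab, so it could tilt to the shelf slope as its rear edge came down. No neighbour was lifted.

**Snag:** on the way in, the bin's front edge came to rest on top of the clear strip twice. I pushed down on it with about 30 N the first time and 19 N the second. Both times I backed off, moved it up the slope and tried again. The final lowering took only a few newtons. The pictures show nothing spilled.

**Last checks:**

| Tab | Distance ahead (mm) | Along the row (mm) | Height (mm) |
|---|---|---|---|
| Red | 594.4 | 124.3 | 177.5 |
| Green | 592.1 | 69.2 | 181.2 |
| Yellow | 593.5 | 14.0 | 180.0 |
| Blue | 593.7 | -89.8 | 177.8 |

- **Seating:** a seated tab should be at a height of about 180. The green figure is the weakest, because its two camera rays missed each other by 4.4 mm. Black and white were checked by eye only and look seated.
- **Other things on the counter:** the arm went nowhere near them. In the last top view the elbow and part of the pipe cutter were hidden by the arm; both were visible and in place in the top view just before.

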